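# Bed the new sleeve on the sanding drum

### The arm

A 7-joint arm with a two-finger parallel gripper is mounted at the origin on the work surface. World frame = base frame: x ahead of the robot, y to its left, z up, the work surface at z = 0. Lengths are in mm, angles in rad, forces in N, time in s.
With the tool pointing down it reaches from about 400 to 875 mm from the base axis. Payload 4.4 kg.
Tool frame: the origin (TCP) lies between the finger pads; the fingertips stand 22 mm ahead of it and the grasp point (between the pads) lies 3 mm ahead of it; z points along the fingers, y is the line along which they close (so a half turn about z gives the same grasp; the last joint's range is limited). The gripper opens to 85 mm and grips with 20 to 120 N. Pads are 22 mm wide; open, the fingers measure 114 mm over their backs; the gripper's body (76 mm by 85 mm) begins 54 mm behind the grasp point. The pads swing forward as they close: fully open they stand 13 mm farther back than shut.
Start: joints at [-1.241, 0.628, 0.038, 1.517, -0.027, 0.996, -0.02], TCP at [250.584, 599.771, 253.313] pointing down, gripper open.
Joint ranges: [-3.06, 3.06], [-0.37, 2.12], [-1.25, 1.32], [0.18, 2.47], [-1.1, 4.24], [0.23, 1.98], [-2.94, 2.94]. Speed limits (rad/s): [2.57, 2.57, 3.14, 3.14, 3.14, 3.14, 3.14].

### API

Orientations are given as [roll, pitch, yaw] about the fixed x, y, z axes, in that order (R = Rz(yaw) Ry(pitch) Rx(roll)).
In Python, from cell import ctrl gives the robot as it stands.
- The arm moves only by the tool step_arm, never from a script. Its argument "plan" is a list of rows, each an object of numbers: "dx", "dy", "dz": the shift along the tool's x, y, z scaled (see below); "ax", "ay", "az": the turn, a rotation vector about the tool's x, y, z scaled (see below); "gripper": the opening, from 0 (shut) to 1 (fully open). A call has 1 to 20 rows; each row shifts and turns the commanded pose from where the row before left it, along the tool's axes as they then stand; what a row does not reach is not made up. The controller multiplies each number of a shift by 0.3 m and each number of a turn by 90 degrees. A row lasts 1/8 s, in which the tool goes at most 62.5 mm and 10.7 degrees, less where a joint would pass 70% of its speed; a pose out of reach is approached as far as the arm can. A call with a number of a shift or a turn outside -1 to 1 is refused whole. A call with a gripper value outside its range is refused whole. The fingers move at their own pace and stop on an object; the grip force is fixed at half the most. Time passes only in rows, so rows that do not move let the fingers close. It gives the time, the measured TCP pose, the force, the opening and the grip force at its end, in the units of the state.
- ctrl.read_state(): the state, without advancing time (a new reading comes with each control period).
- ctrl.get_image(name): name is "scene" or "top"; returns a dict with "color" (420x560x3 uint8, red, green, blue), "range_z" (420x560 float32, mm along the optical axis (not along the pixel's ray), 0 where there is no reading), "fx", "fy", "cx", "cy" (pixels), "T" (4x4, takes a point from camera to world coordinates). Camera axes: x right, y down, z forward; pixel columns grow to the right and rows downward; lengths in mm; the calibration is good to about 2 mm. A picture is of the moment at which its call begins.
- ctrl.finish_job(): hands the job in; it is judged then, once.
The state is a dict: "clock": time; "qpos": joint angles; "qd": joint speeds; "tau": joint torques, N m; "eef_pos": TCP position; "tool_rot": TCP orientation; "force": force on the tool from outside, world axes, zero at the start; "torque": the same for the moment, N m; "width": finger opening in mm; "gripper_force": force on a finger pad.
Only numpy, scipy, OpenCV 4.12 (cv2) and the standard library are available. Lean on these libraries where they do the work, as an engineer would, in place of code of your own. Each camera call takes 0.05 s, during which the arm holds its last target. There are 200 camera calls.

### The job

Take the rosewood sanding float by its handle and, under its cork sole, roll the freshly wrapped sanding drum along the worn board until it rests on the white tape line, pressing steadily with about 12 newtons (a good kilo) all the way so that the new sleeve beds down, and never with more than 20. Leave the drum lying square on the line, put the float back flat on its cork rest and let go. Do not touch the drum with the gripper or lift it, and leave the tin, the ken, the ball and the mallet where they are.

Things in the scene. Friction and masses are not known exactly. Their poses are not given: they have to be found in the camera images.
- drum_center (a point): centre of the sanding drum: a cylinder in blue abrasive, 40 mm across and 110 mm long, 0.15 to 0.24 kg, with pale wooden ends and an 8 mm steel arbor sticking 35 mm out of its +x end. It lies on the board, this point 20 mm above the board's top. Its x axis is the drum's axis; y and z turn as it rolls. It rolls easily and stays where it is left.
- line (a point): middle of the stop line, white tape 6 mm wide across the top of a fixed brown board (160 mm along the line, x, by 340 mm long, y; top 13 to 18 mm above the bench). The drum starts 134 to 195 mm away on the +y side. The top is flat and level at the line and at the drum's start; between them it is worn unevenly hollow, up to 3 mm deep over some 120 mm, not always equally far from the line.
- float_grip (a point): middle of the float's handle. The dark rosewood float is a board 280 mm (x) by 80 mm (y), 18 mm thick, 0.32 to 0.46 kg, flat cork sole below. The handle is a block on the middle of its back, 50 mm along x, 36 mm along y, 46 mm high, to be gripped along x or y; this point is 25 mm above the back, 43 mm above the sole. Pressed on the drum it is stiff: 0.1 mm changes the force by 1 to 2 N.
- rest: the float's cork rest, a brown fixed pad 310 mm (its x) by 110 mm (its y) by 5 mm thick, origin at the centre of its underside. The float lies on it lengthwise and belongs back there, lengthwise and centred.
- tin: bystander: standing screw-top tin canister with a dented lid, 80 mm in diameter, 108 mm high, origin under its centre.
- ken: bystander: cherry ken handle standing on its foot, 161 mm high, 38 mm across the foot, origin under its centre.
- tama_center (a point): bystander: centre of the orange tama ball, 60 mm in diameter, lying on the bench.
- mallet: bystander: small iron mallet lying on the bench, head 32 mm thick and 66 mm long along its y, 190 mm handle towards its -x, origin under the head.
Things that resemble listed ones, but are neither listed nor needed, are in the scene too. What is shaped like the part that bears drum_center but turquoise is not meant.

How it is judged:
By the outcome, as a careful person would: the job done as asked, in the order asked, and still so for the second after the job is handed in, with the robot touching nothing.
It also fails if it takes over 72 s, if anything falls off the work surface, if the arm or the gripper's body presses on something with over 40 N, if the wrist force passes 120 N, or if a joint passes its speed limit or range.

## Working session

There is one attempt and no reset: what is moved stays moved. The work goes in short steps, Python scripts to look and compute and a tool call to move; the robot and the scene stay as the last step left them, time stands still between calls to the robot, and variables do not carry over. Pictures are saved under pics/ and viewed, at most 10 in all, crops included, and the job is handed in when it is done.

Besides the shell and the picture viewer there is one more tool, called after "Request:" as name(argument=value, ...), one argument or row to a line, values as JSON. step_arm: Moves the arm, as the interface text tells. Shifts and turns lie within -1 to 1; 1 stands for 0.3 m of shift or 90 degrees of turn. Its arguments: {"type":"object","properties":{"plan":{"type":"array"}},"required":["plan"]}

```bash
ls; mkdir -p pics; cat > h.py <<'E'
import numpy as np, cv2
from cell import ctrl
def snap(n,f):
    im=ctrl.get_image(n); cv2.imwrite(f,im["color"][...,::-1]); np.savez(f[:-4]+'.npz',**im); return im
def pts(im):
    r=im["range_z"]; v,u=np.mgrid[:r.shape[0],:r.shape[1]]
    P=np.stack([(u-im["cx"])/im["fx"]*r,(v-im["cy"])/im["fy"]*r,r,np.ones_like(r)],-1)@np.array(im["T"]).T
    P=P[...,:3].copy(); P[r==0]=np.nan; return P
def ray(im,u,v,z):
    T=np.array(im["T"]); d=T[:3,:3]@[(u-im["cx"])/im["fx"],(v-im["cy"])/im["fy"],1]; o=T[:3,3]
    return o+d*(z-o[2])/d[2]
E
python3 - <<'E'
from h import *
a=snap("top","pics/top0.png");b=snap("scene","pics/scene0.png")
s=ctrl.read_state();print(s)
print(a["T"],b["T"])
E
```

```text
pics
{'clock': 0.1, 'qpos': array([-1.24080012,  0.62926181,  0.03844022,  1.51826357, -0.02699894,
        0.99630334, -0.01998783]), 'qd': array([ 0.00059685, -0.00207165,  0.00038546, -0.00360995,  0.00184798,
        0.00077827,  0.00092762]), 'tau': array([ 2.73623955e-03, -5.64538586e+01,  1.23008665e+00, -1.93971688e+01,
        1.12081028e-02,  5.46707495e-03, -3.56982548e-05]), 'eef_pos': array([250.37085461, 599.27941475, 252.4770495 ]), 'tool_rot': array([-3.13987443e+00,  1.59301041e-05,  2.74581299e+00]), 'force': array([-0.85530469, -0.27047951, -0.19027053]), 'torque': array([ 0.00224113,  0.06507688, -0.054369  ]), 'gripper_force': 0.0, 'width': 85.36836473888089}
[[-1.48323144e-02 -9.88577220e-01  1.49983605e-01  2.65829255e+02]
 [-9.99888577e-01  1.49170758e-02 -5.59930453e-04 -1.34673097e+01]
 [-1.68378231e-03 -1.49975198e-01 -9.88688325e-01  1.62947092e+03]
 [ 0.00000000e+00  0.00000000e+00  0.00000000e+00  1.00000000e+00]] [[ 5.89476548e-01  6.52218705e-01 -4.76579648e-01  1.17660115e+03]
 [ 8.07782962e-01 -4.74474736e-01  3.49800531e-01 -4.89493948e+02]
 [ 2.02144643e-03 -5.91172128e-01 -8.06542887e-01  1.18089828e+03]
 [ 0.00000000e+00  0.00000000e+00  0.00000000e+00  1.00000000e+00]]
```

View pics/top0.png

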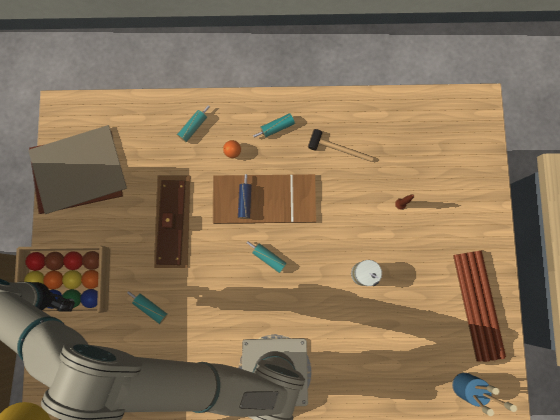

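View pics/scene0.png

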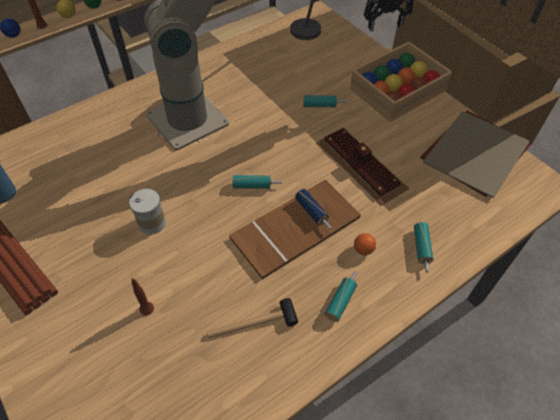

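The top view has world +x up and +y left. It shows the float on its rest at (172,222), the blue drum at (245,200) on the board, the tape at column 292, the ken at (403,202), the tin at (368,272), the ball at (232,149) and the mallet at (316,140). The scene view shows the same layout, with the drum at (312,206) and its arbor towards +x.

```bash
python3 - <<'E'
from h import *
for nm in("top","scene"):
    im=dict(np.load(f"pics/{nm}0.npz")); P=pts(im); c=im["color"]; hsv=cv2.cvtColor(c,cv2.COLOR_RGB2HSV)
    print(nm,"fx",im["fx"],im["cx"],im["cy"])
    H,S,V=[hsv[...,i].astype(int) for i in range(3)]
    X,Y,Z=P[...,0],P[...,1],P[...,2]
    reg=(X>250)&(X<900)&(Y>-250)&(Y<520)
    def rep(n,m,k=1):
        nn,l,st,ct=cv2.connectedComponentsWithStats(m.astype(np.uint8))
        for i in sorted(range(1,nn),key=lambda i:-st[i,4])[:k]:
            q=P[l==i]; q=q[~np.isnan(q[:,0])]
            if len(q)<8: continue
            (cx,cy),(w,h),a=cv2.minAreaRect(q[:,:2].astype(np.float32))
            e=np.linalg.eigh(np.cov(q[:,:2].T))[1][:,1]
            print(n,"px",ct[i].round(0),"n",len(q),"rect",np.round([cx,cy,w,h,a],1),"axis",np.degrees(np.arctan2(e[1],e[0])).round(1),"z",np.percentile(q[:,2],[2,50,98]).round(1))
    rep("blue",reg&(H>102)&(H<125)&(S>110)&(V>25))
    rep("white",reg&(S<60)&(V>170)&(Z<60),2)
    rep("floattop",reg&(Z>17)&(Z<35)&(Y>180)&(X<700)&(H<12)|(reg&(H>170)&(Z>17)&(Z<35)&(Y>180)))
    rep("handle",reg&(Z>55)&(Z<85)&(Y>200)&(Y<400))
    rep("board",reg&(Z>9)&(Z<22)&(H<20)&(Y<250))
    rep("tall",reg&(Z>65),5)
    rep("ball",reg&(S>200)&(H<12)&(V>150),2)
    print("bench z",np.nanmedian(Z[(X>300)&(X<400)&(Y>-50)&(Y<0)]))
E
```

```text
top fx 494.47549680028834 275.753510424471 211.54438879107983
white px [291. 200.] n 83 rect [ 5.553e+02 -6.670e+01  1.553e+02  5.900e+00  1.000e-01] axis 179.5 z [10.2 17.4 23.6]
white px [250. 245.] n 8 rect [402.5  71.1  25.4   2.2  44.7] axis 50.0 z [16.5 21.3 23.4]
floattop px [171. 226.] n 1221 rect [480.8 331.7  77.9 276.8  87.4] axis 175.8 z [17.3 22.2 29.8]
handle px [167. 220.] n 178 rect [482.9 332.1  49.9  36.9   1.7] axis -179.0 z [57.7 66.8 73.4]
board px [265. 198.] n 3969 rect [555.9  24.6 338.9 162.8  89.8] axis 89.6 z [ 9.8 15.9 21.5]
tall px [167. 220.] n 124 rect [481.4 331.9  34.5  47.9  82.8] axis 171.9 z [65.2 68.2 73.9]
tall px [ 13. 295.] n 113 rect [256.8 504.7  31.   11.1  87.9] axis 71.6 z [592.5 643.6 660.3]
bench z 1.9666446989618862
scene fx 507.42224209256835 277.5232774492418 210.293703365496
blue px [310. 208.] n 214 rect [5.458e+02 8.010e+01 1.039e+02 2.450e+01 5.000e-01] axis -179.5 z [39.8 52.1 60. ]
white px [270. 242.] n 63 rect [ 5.574e+02 -6.400e+01  1.502e+02  5.800e+00  3.000e-01] axis 179.7 z [13.4 17.5 22.5]
floattop px [362. 162.] n 1328 rect [485.9 333.6  82.6 279.2  87.3] axis 178.6 z [17.8 22.6 29.3]
handle px [362. 150.] n 176 rect [486.2 333.4  40.4  51.1  86.9] axis 178.6 z [55.7 67.2 73.9]
board px [292. 229.] n 5266 rect [558.2  28.  344.4 165.2  89.5] axis 88.3 z [10.9 16.6 21.1]
tall px [363. 149.] n 123 rect [486.1 332.5  50.4  35.1   3. ] axis 179.7 z [65.2 69.1 74.8]
bench z 2.835726180862821
```

```bash
python3 - <<'E'
from h import *
for nm in("top","scene"):
    ims=[ctrl.get_image(nm) for _ in range(12)]
    R=np.stack([i["range_z"] for i in ims]); R[R==0]=np.nan
    im=ims[0]; im["range_z"]=np.nan_to_num(np.nanmean(R,0)); im["color"]=np.mean([i["color"] for i in ims],0).round().astype(np.uint8)
    np.savez(f"pics/{nm}_avg.npz",**im); P=pts(im);X,Y,Z=[P[...,i] for i in range(3)]
    print(nm,"noise",np.nanmedian(np.nanstd(R,0)))
    bz=np.nanmedian(Z[(X>300)&(X<450)&(Y>-80)&(Y<20)]); print("bench",bz)
    for lo in range(-140,195,10):
        m=(X>495)&(X<615)&(Y>=lo)&(Y<lo+10)
        print(lo+5,(np.nanmean(Z[m])-bz).round(2),m.sum(),end=' | ')
    print()
    m=(X>480)&(X<640)&(Y>20)&(Y<140)&(Z>32)
    v,u=np.nonzero(m); q=P[m]
    print("drum",len(q),cv2.minAreaRect(q[:,:2].astype(np.float32)),q[:,2].max()-bz, im["color"][m].mean(0))
    # ridge: fit y=a+b*x, weighted to top
    A=np.c_[np.ones(len(q)),q[:,0]-550]; 
    print("drum fit",np.linalg.lstsq(A,q[:,1],rcond=None)[0])
    hs=cv2.cvtColor(im["color"],cv2.COLOR_RGB2HSV).astype(int)
    w=(X>470)&(X<640)&(Y>-90)&(Y<-40)&(hs[...,1]<70)&(hs[...,2]>150); q=P[w]
    v,u=np.nonzero(w); q=np.array([ray(im,a,b,16) for a,b in zip(u,v)])
    print("line fit",np.linalg.lstsq(np.c_[np.ones(len(q)),q[:,0]-550],q[:,1],rcond=None)[0],q[:,0].min(),q[:,0].max())
    f=im["color"][150:260,200:350]; 
    r0,c0=(165,195) if nm=="top" else (170,215)
    cv2.imwrite(f"pics/{nm}_crop.png",cv2.resize(im["color"][r0:r0+75,c0:c0+150,::-1] if nm=="top" else im["color"][r0:r0+112,c0:c0+150,::-1],None,fx=5,fy=5,interpolation=cv2.INTER_CUBIC))
E
```

```text
top noise 3.8128185
bench -0.3860212103155618
-135 16.99 106 | -125 17.16 106 | -115 16.96 105 | -105 17.03 107 | -95 16.97 106 | -85 17.01 103 | -75 17.06 105 | -65 17.12 105 | -55 17.2 107 | -45 17.1 107 | -35 16.82 108 | -25 16.39 108 | -15 15.94 109 | -5 15.9 108 | 5 15.51 108 | 15 14.81 109 | 25 14.49 106 | 35 14.26 108 | 45 14.74 111 | 55 14.99 106 | 65 20.24 129 | 75 45.27 115 | 85 54.38 107 | 95 52.86 101 | 105 44.24 95 | 115 16.89 98 | 125 16.93 116 | 135 16.94 104 | 145 16.75 109 | 155 16.9 107 | 165 17.11 107 | 175 16.67 108 | 185 16.7 108 | 195 8.11 71 | 
drum 442 ((560.8038940429688, 88.44019317626953), (39.30478286743164, 145.0518341064453), 88.99408721923828) 59.38713564051693 [71.11764706 73.27375566 85.95022624]
drum fit [ 8.73661639e+01 -4.35966167e-02]
line fit [-6.72557728e+01 -1.30362575e-02] 478.3184263893762 633.2262594301787
scene noise 3.2455556
bench 0.18239875107428816
-135 17.16 141 | -125 17.04 143 | -115 17.05 143 | -105 16.94 138 | -95 17.05 143 | -85 16.98 133 | -75 17.09 140 | -65 17.31 135 | -55 17.15 138 | -45 17.11 133 | -35 16.91 130 | -25 16.55 130 | -15 16.21 130 | -5 15.95 127 | 5 15.74 127 | 15 15.21 125 | 25 14.62 127 | 35 14.48 122 | 45 14.79 131 | 55 15.28 125 | 65 19.45 144 | 75 35.82 313 | 85 49.64 177 | 95 52.45 115 | 105 43.52 69 | 115 18.32 23 | 125 17.1 89 | 135 17.04 114 | 145 17.07 115 | 155 17.03 121 | 165 17.05 111 | 175 17.14 113 | 185 17.15 114 | 195 16.99 86 | 
drum 579 ((563.40576171875, 88.73860931396484), (38.97080612182617, 145.7613525390625), 87.16213989257812) 58.86087006652656 [46.66839378 52.27115717 62.79274611]
drum fit [ 8.44712839e+01 -1.46711329e-02]
line fit [-6.27186123e+01 -2.43863135e-03] 477.89148932785906 633.7283814402623
```

View pics/top_crop.png

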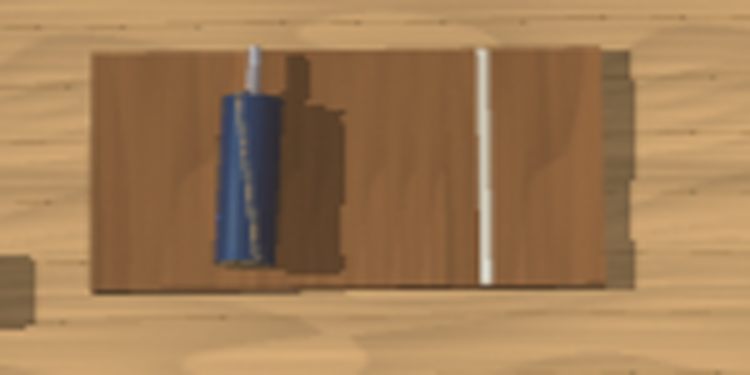

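```bash
cat >> h.py <<'E'
from scipy.optimize import least_squares
def lin(x,y):
    f=least_squares(lambda p:p[0]+p[1]*(np.asarray(x)-550)-y,[0,0],loss='soft_l1',f_scale=.7).x; return f.round(4)
def edge_mid(im,z,s0,s1,yc,half,score,thr):
    """sample rays on plane z at x in s0..s1: mid of band where score>thr"""
    T=np.linalg.inv(np.array(im["T"])); out=[]
    ys=np.arange(yc-half,yc+half,.25); sc=score(im["color"].astype(np.float32)).astype(np.float32)
    for x in np.arange(s0,s1,2.):
        q=np.c_[np.full(len(ys),x),ys,np.full(len(ys),z)]@T[:3,:3].T+T[:3,3]
        u=(q[:,0]/q[:,2]*im["fx"]+im["cx"]).astype(np.float32);v=(q[:,1]/q[:,2]*im["fy"]+im["cy"]).astype(np.float32)
        g=cv2.remap(sc,u[None],v[None],cv2.INTER_LINEAR)[0]; k=np.nonzero(g>thr)[0]
        if len(k)>4: out.append((x,ys[k[0]],ys[k[-1]],(ys[k[0]]+ys[k[-1]])/2))
    return np.array(out)
blue=lambda c:c[...,2]-c[...,0]
white=lambda c:c[...,2]
E
python3 - <<'E'
from h import *
for nm in("top","scene"):
    im=dict(np.load(f"pics/{nm}_avg.npz"))
    d=edge_mid(im,37,490,620,88,45,blue,5); l=edge_mid(im,17,490,625,-65,20,white,120)
    dd=d[(d[:,2]-d[:,1])>25]; print(nm,"drum x range",dd[0,0],dd[-1,0],"w",np.median(dd[:,2]-dd[:,1]),"mid",lin(dd[4:-4,0],dd[4:-4,3]),"lo",lin(dd[4:-4,0],dd[4:-4,1]),"hi",lin(dd[4:-4,0],dd[4:-4,2]))
    print("line",lin(l[:,0],l[:,3]),np.median(l[:,2]-l[:,1]))
    # drum by depth: section-wise y of circle using points above 40
    P=pts(im);X,Y,Z=[P[...,i] for i in range(3)]
    m=(X>495)&(X<605)&(Y>55)&(Y<125)&(Z>22); 
    f=least_squares(lambda p:np.hypot((Y[m]-p[0]-p[1]*(X[m]-550))*np.cos(p[1]),Z[m]-p[2])-20,[88,0,37],loss='soft_l1').x
    print("cyl",f.round(4))
    # float edges: dark mask on back plane z=23
    fl=(X>300)&(X<660)&(Y>270)&(Y<390)&(Z>17)&(Z<30)&(im["color"].sum(-1)<230)
    v,u=np.nonzero(fl); q=np.array([ray(im,a,b,23)[:2] for a,b in zip(u,v)],np.float32); print("float",len(q),cv2.minAreaRect(q))
    h=(X>440)&(X<530)&(Y>300)&(Y<365)&(Z>62)
    v,u=np.nonzero(h); q=np.array([ray(im,a,b,69)[:2] for a,b in zip(u,v)],np.float32); print("handle",len(q),cv2.minAreaRect(q))
    A=edge_mid(im,17,480,630,24,195,lambda c:c[...,0],0)
E
```

```text
top drum x range 502.0 600.0 w 31.75 mid [ 8.99865e+01 -5.38000e-02] lo [ 7.39914e+01 -6.06000e-02] hi [ 1.059653e+02 -4.810000e-02]
line [-6.69057e+01 -3.30000e-03] 7.0
cyl [ 8.83859e+01 -4.84000e-02  3.64937e+01]
float 1843 ((481.631103515625, 331.85589599609375), (79.89024353027344, 279.14996337890625), 87.48958587646484)
handle 168 ((482.1868896484375, 331.1400451660156), (35.40316390991211, 48.20978927612305), 89.13867950439453)
scene drum x range 490.0 590.0 w 40.25 mid [ 9.1665e+01 -5.6600e-02] lo [ 7.15714e+01 -5.07000e-02] hi [ 1.118291e+02 -5.990000e-02]
line [-6.33878e+01 -2.80000e-03] 6.0
cyl [ 9.05301e+01 -4.75000e-02  3.71742e+01]
float 1590 ((486.2441101074219, 331.383056640625), (82.62045288085938, 280.4466247558594), 87.4886474609375)
handle 153 ((487.7319030761719, 331.1085205078125), (37.57918167114258, 51.07375717163086), 86.73981475830078)
```

View pics/scene_crop.png

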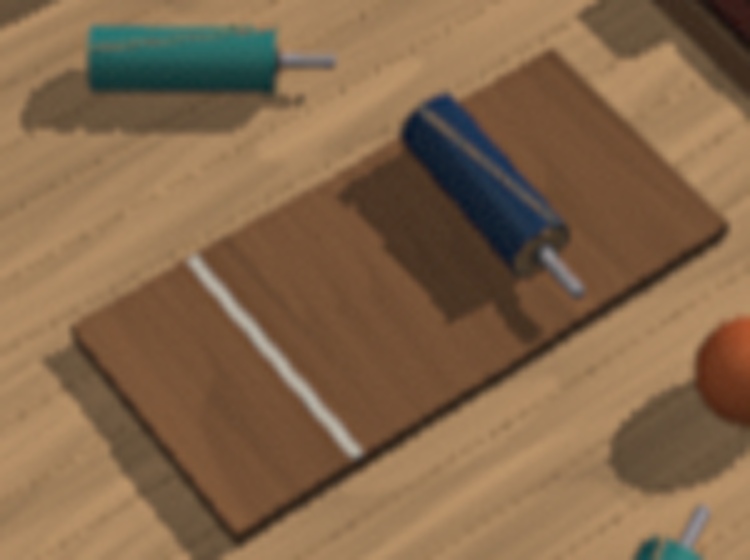

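The scene crop shows the drum turned about 3° from the line, with its arbor end at (545,255). The tape runs from (195,260) to (358,455). Averaged over both cameras:

- **Drum:** (≈546, 89.5), yaw ≈ -0.052 rad.
- **Line:** y ≈ -65.
- **Board:** top at 17 mm, hollow up to 2.7 mm deep near y = 33.
- **Float handle:** (484.5, 331.4), yaw ≈ -2.5°, its height matching the sizes given.

Next I turn the tool and move over the float.

Request:
step_arm(
  plan=[
    {"az": 0.111, "gripper": 1},
    {"az": 0.111, "gripper": 1},
    {"az": 0.111, "gripper": 1},
    {"az": 0.111, "gripper": 1},
    {"az": 0.111, "gripper": 1},
    {"az": 0.111, "gripper": 1},
    {"az": 0.11, "gripper": 1},
    {"dx": -0.107, "dy": 0.102, "dz": 0.054, "gripper": 1},
    {"dx": -0.107, "dy": 0.102, "dz": 0.054, "gripper": 1},
    {"dx": -0.107, "dy": 0.102, "dz": 0.054, "gripper": 1},
    {"dx": -0.107, "dy": 0.102, "dz": 0.054, "gripper": 1},
    {"dx": -0.107, "dy": 0.102, "dz": 0.054, "gripper": 1},
    {"dx": -0.107, "dy": 0.102, "dz": 0.054, "gripper": 1},
    {"dx": -0.107, "dy": 0.102, "dz": 0.054, "gripper": 1},
    {"dx": -0.107, "dy": 0.102, "dz": 0.054, "gripper": 1},
    {"gripper": 1},
    {"gripper": 1},
  ],
)

```text
invalid input
```

Request:
step_arm(
  plan=[
    {"dx": 0, "dy": 0, "dz": 0, "ax": 0, "ay": 0, "az": 0.111, "gripper": 1},
  ],
)

```text
clock: 1.42
eef_pos: [250.7, 599.7, 253.3]
tool_rot: [-3.141, -0.0, 2.567]
force: [0.8, 0.6, 0.3]
width: 85.5
gripper_force: 0.0
```

Request:
step_arm(
  plan=[
    {"dx": 0, "dy": 0, "dz": 0, "ax": 0, "ay": 0, "az": 0.111, "gripper": 1},
    {"dx": 0, "dy": 0, "dz": 0, "ax": 0, "ay": 0, "az": 0.111, "gripper": 1},
    {"dx": 0, "dy": 0, "dz": 0, "ax": 0, "ay": 0, "az": 0.111, "gripper": 1},
    {"dx": 0, "dy": 0, "dz": 0, "ax": 0, "ay": 0, "az": 0.111, "gripper": 1},
    {"dx": 0, "dy": 0, "dz": 0, "ax": 0, "ay": 0, "az": 0.111, "gripper": 1},
    {"dx": 0, "dy": 0, "dz": 0, "ax": 0, "ay": 0, "az": 0.11, "gripper": 1},
    {"dx": -0.107, "dy": 0.102, "dz": 0.054, "ax": 0, "ay": 0, "az": 0, "gripper": 1},
    {"dx": -0.107, "dy": 0.102, "dz": 0.054, "ax": 0, "ay": 0, "az": 0, "gripper": 1},
    {"dx": -0.107, "dy": 0.102, "dz": 0.054, "ax": 0, "ay": 0, "az": 0, "gripper": 1},
    {"dx": -0.107, "dy": 0.102, "dz": 0.054, "ax": 0, "ay": 0, "az": 0, "gripper": 1},
    {"dx": -0.107, "dy": 0.102, "dz": 0.054, "ax": 0, "ay": 0, "az": 0, "gripper": 1},
    {"dx": -0.107, "dy": 0.102, "dz": 0.054, "ax": 0, "ay": 0, "az": 0, "gripper": 1},
    {"dx": -0.107, "dy": 0.102, "dz": 0.054, "ax": 0, "ay": 0, "az": 0, "gripper": 1},
    {"dx": -0.107, "dy": 0.102, "dz": 0.054, "ax": 0, "ay": 0, "az": 0, "gripper": 1},
    {"dx": 0, "dy": 0, "dz": 0, "ax": 0, "ay": 0, "az": 0, "gripper": 1},
    {"dx": 0, "dy": 0, "dz": 0, "ax": 0, "ay": 0, "az": 0, "gripper": 1},
  ],
)

```text
clock: 3.42
eef_pos: [483.6, 333.1, 123.7]
tool_rot: [-3.141, -0.001, 1.527]
force: [-0.2, -0.2, 0.5]
width: 85.1
gripper_force: 0.0
```

Request:
step_arm(
  plan=[
    {"dx": -0.005, "dy": 0.003, "dz": 0.06, "ax": 0, "ay": 0, "az": 0, "gripper": 1},
    {"dx": 0, "dy": 0, "dz": 0.06, "ax": 0, "ay": 0, "az": 0, "gripper": 1},
    {"dx": 0, "dy": 0, "dz": 0.06, "ax": 0, "ay": 0, "az": 0, "gripper": 1},
    {"dx": 0, "dy": 0, "dz": 0.04, "ax": 0, "ay": 0, "az": 0, "gripper": 1},
    {"dx": 0, "dy": 0, "dz": 0.02, "ax": 0, "ay": 0, "az": 0, "gripper": 1},
    {"dx": 0, "dy": 0, "dz": 0, "ax": 0, "ay": 0, "az": 0, "gripper": 1},
    {"dx": 0, "dy": 0, "dz": 0, "ax": 0, "ay": 0, "az": 0, "gripper": 1},
  ],
)

```text
clock: 4.3
eef_pos: [485.1, 331.1, 52.2]
tool_rot: [3.141, -0.001, 1.527]
force: [-0.1, -0.7, -0.2]
width: 85.5
gripper_force: 0.0
```

Request:
step_arm(
  plan=[
    {"dx": 0, "dy": 0, "dz": 0, "ax": 0, "ay": 0, "az": 0, "gripper": 0},
    {"dx": 0, "dy": 0, "dz": 0, "ax": 0, "ay": 0, "az": 0, "gripper": 0},
    {"dx": 0, "dy": 0, "dz": 0, "ax": 0, "ay": 0, "az": 0, "gripper": 0},
    {"dx": 0, "dy": 0, "dz": 0, "ax": 0, "ay": 0, "az": 0, "gripper": 0},
    {"dx": 0, "dy": 0, "dz": 0, "ax": 0, "ay": 0, "az": 0, "gripper": 0},
    {"dx": 0, "dy": 0, "dz": 0, "ax": 0, "ay": 0, "az": 0, "gripper": 0},
    {"dx": 0, "dy": 0, "dz": 0, "ax": 0, "ay": 0, "az": 0, "gripper": 0},
    {"dx": 0, "dy": 0, "dz": 0, "ax": 0, "ay": 0, "az": 0, "gripper": 0},
  ],
)

```text
clock: 5.3
eef_pos: [484.7, 331.1, 52.3]
tool_rot: [-3.142, -0.001, 1.527]
force: [-0.8, 0.6, 5.5]
width: 49.4
gripper_force: 63.9
```

Request:
step_arm(
  plan=[
    {"dx": 0, "dy": 0, "dz": -0.04, "ax": 0, "ay": 0, "az": 0, "gripper": 0},
    {"dx": 0, "dy": 0, "dz": -0.08, "ax": 0, "ay": 0, "az": 0, "gripper": 0},
    {"dx": 0, "dy": 0, "dz": -0.1, "ax": 0, "ay": 0, "az": 0, "gripper": 0},
    {"dx": 0, "dy": 0, "dz": -0.08, "ax": 0, "ay": 0, "az": 0, "gripper": 0},
    {"dx": 0, "dy": 0, "dz": 0, "ax": 0, "ay": 0, "az": 0, "gripper": 0},
    {"dx": 0, "dy": 0, "dz": 0, "ax": 0, "ay": 0, "az": 0, "gripper": 0},
    {"dx": 0, "dy": 0, "dz": 0, "ax": 0, "ay": 0, "az": 0, "gripper": 0},
  ],
)

```text
clock: 6.18
eef_pos: [483.9, 330.4, 140.4]
tool_rot: [-3.14, 0.002, 1.527]
force: [-0.0, -0.0, -3.4]
width: 49.5
gripper_force: 63.3
```

Request:
step_arm(
  plan=[
    {"dx": 0, "dy": 0, "dz": 0, "ax": 0, "ay": 0, "az": -0.1, "gripper": 0},
    {"dx": 0, "dy": 0, "dz": 0, "ax": 0, "ay": 0, "az": -0.1, "gripper": 0},
    {"dx": 0, "dy": 0, "dz": 0, "ax": 0, "ay": 0, "az": -0.1, "gripper": 0},
    {"dx": 0, "dy": 0, "dz": 0, "ax": 0, "ay": 0, "az": -0.1, "gripper": 0},
    {"dx": 0, "dy": 0, "dz": 0, "ax": 0, "ay": 0, "az": -0.1, "gripper": 0},
    {"dx": 0, "dy": 0, "dz": 0, "ax": 0, "ay": 0, "az": -0.1, "gripper": 0},
    {"dx": 0, "dy": 0, "dz": 0, "ax": 0, "ay": 0, "az": -0.1, "gripper": 0},
    {"dx": 0, "dy": 0, "dz": 0, "ax": 0, "ay": 0, "az": -0.1, "gripper": 0},
    {"dx": 0, "dy": 0, "dz": 0, "ax": 0, "ay": 0, "az": -0.1, "gripper": 0},
    {"dx": 0, "dy": 0, "dz": 0, "ax": 0, "ay": 0, "az": -0.1, "gripper": 0},
    {"dx": 0, "dy": 0, "dz": 0, "ax": 0, "ay": 0, "az": 0, "gripper": 0},
    {"dx": 0, "dy": 0, "dz": 0, "ax": 0, "ay": 0, "az": 0, "gripper": 0},
  ],
)

```text
clock: 7.68
eef_pos: [484.6, 330.6, 141.1]
tool_rot: [-3.141, -0.001, 3.095]
force: [0.3, 0.2, -3.4]
width: 49.3
gripper_force: 63.1
```

Request:
step_arm(
  plan=[
    {"dx": -0.041, "dy": -0.089, "dz": 0, "ax": 0, "ay": 0, "az": 0, "gripper": 0},
    {"dx": -0.041, "dy": -0.089, "dz": 0, "ax": 0, "ay": 0, "az": 0, "gripper": 0},
    {"dx": -0.041, "dy": -0.089, "dz": 0, "ax": 0, "ay": 0, "az": 0, "gripper": 0},
    {"dx": -0.04, "dy": -0.089, "dz": 0, "ax": 0, "ay": 0, "az": 0, "gripper": 0},
    {"dx": -0.04, "dy": -0.089, "dz": 0.03, "ax": 0, "ay": 0, "az": 0, "gripper": 0},
    {"dx": -0.04, "dy": -0.089, "dz": 0.03, "ax": 0, "ay": 0, "az": 0, "gripper": 0},
    {"dx": 0, "dy": 0, "dz": 0.027, "ax": 0, "ay": 0, "az": 0, "gripper": 0},
    {"dx": 0, "dy": 0, "dz": 0, "ax": 0, "ay": 0, "az": 0, "gripper": 0},
    {"dx": 0, "dy": 0, "dz": 0, "ax": 0, "ay": 0, "az": 0, "gripper": 0},
  ],
)

```text
clock: 8.8
eef_pos: [550.2, 169.4, 115.8]
tool_rot: [3.141, 0.0, 3.099]
force: [0.2, 0.5, -3.7]
width: 49.1
gripper_force: 63.5
```

```bash
python3 - <<'E'
from h import *
print(ctrl.read_state()["force"],ctrl.read_state()["eef_pos"])
im=ctrl.get_image("top"); im2=ctrl.get_image("scene")
cv2.imwrite("pics/pair1.png",np.vstack([cv2.resize(im["color"][120:270,140:420],(560,300)),cv2.resize(im2["color"][110:270,200:480],(560,300))])[...,::-1])
E
```

```text
[ 0.19191208  0.49737958 -3.67554667] [550.15925714 169.3507763  115.80758034]
```

View pics/pair1.png

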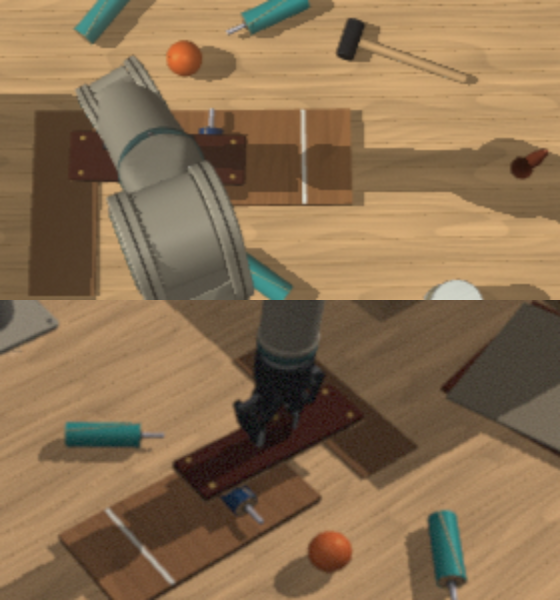

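The pair shows the float above the drum in both views. The drum's +x end and arbor stay visible, at (210,125) in the top view and (240,502) in the scene view. Next I lower the float to the drum in small steps.

Request:
step_arm(
  plan=[
    {"dx": 0, "dy": 0, "dz": 0.015, "ax": 0, "ay": 0, "az": 0, "gripper": 0},
    {"dx": 0, "dy": 0, "dz": 0.012, "ax": 0, "ay": 0, "az": 0, "gripper": 0},
    {"dx": 0, "dy": 0, "dz": 0.002, "ax": 0, "ay": 0, "az": 0, "gripper": 0},
    {"dx": 0, "dy": 0, "dz": 0, "ax": 0, "ay": 0, "az": 0, "gripper": 0},
  ],
)

```text
clock: 9.4
eef_pos: [550.4, 167.7, 106.8]
tool_rot: [-3.142, -0.0, 3.098]
force: [-0.7, -0.3, -3.7]
width: 49.4
gripper_force: 63.6
```

Request:
step_arm(
  plan=[
    {"dx": 0, "dy": 0, "dz": 0.002, "ax": 0, "ay": 0, "az": 0, "gripper": 0},
    {"dx": 0, "dy": 0, "dz": 0, "ax": 0, "ay": 0, "az": 0, "gripper": 0},
  ],
)

```text
clock: 9.65
eef_pos: [550.5, 167.7, 106.3]
tool_rot: [3.142, 0.0, 3.098]
force: [-1.1, 0.1, -3.1]
width: 49.1
gripper_force: 63.6
```

Request:
step_arm(
  plan=[
    {"dx": 0, "dy": 0, "dz": 0.002, "ax": 0, "ay": 0, "az": 0, "gripper": 0},
    {"dx": 0, "dy": 0, "dz": 0, "ax": 0, "ay": 0, "az": 0, "gripper": 0},
  ],
)

```text
clock: 9.9
eef_pos: [550.5, 167.6, 105.7]
tool_rot: [3.142, -0.0, 3.098]
force: [-1.2, -0.3, -3.5]
width: 49.5
gripper_force: 63.6
```

Request:
step_arm(
  plan=[
    {"dx": 0, "dy": 0, "dz": 0.001, "ax": 0, "ay": 0, "az": 0, "gripper": 0},
    {"dx": 0, "dy": 0, "dz": 0, "ax": 0, "ay": 0, "az": 0, "gripper": 0},
  ],
)

```text
clock: 10.15
eef_pos: [550.5, 167.7, 105.4]
tool_rot: [-3.142, -0.0, 3.098]
force: [-0.8, -0.9, -2.7]
width: 49.4
gripper_force: 63.6
```

Request:
step_arm(
  plan=[
    {"dx": 0, "dy": 0, "dz": 0.0015, "ax": 0, "ay": 0, "az": 0, "gripper": 0},
    {"dx": 0, "dy": 0, "dz": 0, "ax": 0, "ay": 0, "az": 0, "gripper": 0},
  ],
)

```text
clock: 10.4
eef_pos: [550.5, 167.7, 104.9]
tool_rot: [-3.142, -0.0, 3.098]
force: [-0.6, 0.4, -3.8]
width: 49.5
gripper_force: 63.6
```

Request:
step_arm(
  plan=[
    {"dx": 0, "dy": 0, "dz": 0.001, "ax": 0, "ay": 0, "az": 0, "gripper": 0},
    {"dx": 0, "dy": 0, "dz": 0, "ax": 0, "ay": 0, "az": 0, "gripper": 0},
  ],
)

```text
clock: 10.65
eef_pos: [550.5, 167.7, 104.7]
tool_rot: [-3.142, 0.0, 3.098]
force: [-0.4, -0.4, -3.4]
width: 49.5
gripper_force: 63.7
```

Request:
step_arm(
  plan=[
    {"dx": 0, "dy": 0, "dz": 0.001, "ax": 0, "ay": 0, "az": 0, "gripper": 0},
    {"dx": 0, "dy": 0, "dz": 0, "ax": 0, "ay": 0, "az": 0, "gripper": 0},
  ],
)

```text
clock: 10.9
eef_pos: [550.5, 167.7, 104.6]
tool_rot: [-3.142, 0.0, 3.098]
force: [-1.2, -0.1, -0.2]
width: 49.2
gripper_force: 64.1
```

Request:
step_arm(
  plan=[
    {"dx": 0, "dy": 0, "dz": 0.001, "ax": 0, "ay": 0, "az": 0, "gripper": 0},
    {"dx": 0, "dy": 0, "dz": 0, "ax": 0, "ay": 0, "az": 0, "gripper": 0},
  ],
)

```text
clock: 11.15
eef_pos: [550.6, 167.7, 104.5]
tool_rot: [-3.142, 0.0, 3.098]
force: [-1.4, -0.3, 5.3]
width: 49.3
gripper_force: 64.5
```

Request:
step_arm(
  plan=[
    {"dx": 0, "dy": 0, "dz": 0.0006, "ax": 0, "ay": 0, "az": 0, "gripper": 0},
    {"dx": 0, "dy": 0, "dz": 0, "ax": 0, "ay": 0, "az": 0, "gripper": 0},
  ],
)

```text
clock: 11.4
eef_pos: [550.6, 167.7, 104.5]
tool_rot: [-3.142, 0.0, 3.098]
force: [-1.0, 0.0, 6.1]
width: 49.7
gripper_force: 64.8
```

Request:
step_arm(
  plan=[
    {"dx": 0.0003, "dy": -0.007, "dz": 0, "ax": 0, "ay": 0, "az": -0.0006, "gripper": 0},
    {"dx": 0.0003, "dy": -0.007, "dz": 0, "ax": 0, "ay": 0, "az": -0.0006, "gripper": 0},
    {"dx": 0, "dy": 0, "dz": 0, "ax": 0, "ay": 0, "az": 0, "gripper": 0},
  ],
)

```text
clock: 11.78
eef_pos: [550.2, 163.1, 104.4]
tool_rot: [-3.141, 0.0, 3.099]
force: [-2.3, -0.4, 6.1]
width: 49.3
gripper_force: 64.7
```

Request:
step_arm(
  plan=[
    {"dx": 0.0003, "dy": -0.011, "dz": 0.0003, "ax": 0, "ay": 0, "az": -0.0008, "gripper": 0},
    {"dx": 0.0003, "dy": -0.011, "dz": 0.0003, "ax": 0, "ay": 0, "az": -0.0008, "gripper": 0},
    {"dx": 0.0003, "dy": -0.011, "dz": 0.0003, "ax": 0, "ay": 0, "az": -0.0008, "gripper": 0},
    {"dx": 0, "dy": 0, "dz": 0, "ax": 0, "ay": 0, "az": 0, "gripper": 0},
  ],
)

```text
clock: 12.28
eef_pos: [549.6, 152.9, 104.2]
tool_rot: [-3.141, 0.0, 3.102]
force: [-2.8, 0.2, 6.9]
width: 49.1
gripper_force: 64.7
```

Request:
step_arm(
  plan=[
    {"dx": 0.0003, "dy": -0.011, "dz": 0.0003, "ax": 0, "ay": 0, "az": -0.0008, "gripper": 0},
    {"dx": 0.0003, "dy": -0.011, "dz": 0.0004, "ax": 0, "ay": 0, "az": -0.0008, "gripper": 0},
    {"dx": 0.0003, "dy": -0.011, "dz": 0.0004, "ax": 0, "ay": 0, "az": -0.0008, "gripper": 0},
    {"dx": 0, "dy": 0, "dz": 0, "ax": 0, "ay": 0, "az": 0, "gripper": 0},
  ],
)

```text
clock: 12.78
eef_pos: [549.0, 143.0, 104.0]
tool_rot: [-3.141, 0.0, 3.106]
force: [-0.6, -1.2, 7.4]
width: 48.8
gripper_force: 64.8
```

```bash
cat >> h.py <<'E'
def drumx(n=4):
    # arbor + visible +x end of the drum, both cameras: arbor tip/axis from depth-free ray at z=37
    for nm in("top","scene"):
        ims=[ctrl.get_image(nm) for _ in range(n)]
        im=ims[0]; im["color"]=np.mean([i["color"] for i in ims],0)
        np.savez(f"pics/{nm}_cur.npz",**im)
        yield nm,im
E
python3 - <<'E'
from h import *
s=ctrl.read_state();print(s["force"],s["torque"])
for nm,im in drumx(2):
    ims=dict(np.load(f"pics/{nm}_avg.npz"))
    for tag,i,yc in(("before",ims,89),("now",im,79)):
        d=edge_mid(i,37,585,606,yc,35,blue,5)
        a=edge_mid(i,37,606,640,yc,12,lambda c:c[...,2]-.9*c[...,0],12)
        print(nm,tag,"end",lin(d[:,0],d[:,3]) if len(d)>2 else 0,d[:,[0,1,2]][::4].tolist() if len(d) else 0,"\n arbor",a[::3].tolist() if len(a) else 0)
E
```

```text
[-0.61937821 -1.15880723  7.38819203] [-0.93378216  0.56116152 -0.21084914]
top before end [8.65902e+01 4.02000e-02] [[585.0, 72.0, 104.5], [593.0, 72.5, 103.5], [601.0, 78.5, 101.75]] 
 arbor 0
top now end [7.8775 1.5863] [[589.0, 71.5, 86.0], [597.0, 57.75, 107.75]] 
 arbor [[606.0, 71.75, 75.5, 73.625], [612.0, 71.75, 75.5, 73.625]]
scene before end [160.3562  -1.9702] [[585.0, 69.25, 105.5], [593.0, 69.25, 77.25]] 
 arbor 0
scene now end [92.9394 -0.4079] [[585.0, 57.0, 99.25], [593.0, 55.75, 95.75]] 
 arbor 0
```

```bash
cat >> h.py <<'E'
def lowsat(c):
    c=c.astype(np.float32); return 100*(1-(c.max(-1)-c.min(-1))/(c.max(-1)+1))
def arbor(im,yc,x0=608,x1=630,z=37):
    a=edge_mid(im,z,x0,x1,yc,14,lambda c:np.where(c.max(-1)>75,lowsat(c),0),68)
    a=a[np.abs(a[:,2]-a[:,1]-7)<5] if len(a) else a
    return (np.median(a[:,0]),np.median(a[:,3]),np.median(a[:,2]-a[:,1]),len(a),lin(a[:,0],a[:,3])) if len(a)>2 else None
E
python3 - <<'E'
from h import *
for nm in("top","scene"):
    A=dict(np.load(f"pics/{nm}_avg.npz"));B=dict(np.load(f"pics/{nm}_cur.npz"))
    print(nm,arbor(A,85.5),arbor(B,74))
E
```

```text
top (np.float64(618.0), np.float64(84.75), np.float64(9.0), 11, array([ 8.94761e+01, -7.49000e-02])) (np.float64(618.0), np.float64(72.125), np.float64(9.5), 11, array([ 7.48962e+01, -4.09000e-02]))
scene (np.float64(618.0), np.float64(88.125), np.float64(10.0), 11, array([ 9.30147e+01, -6.92000e-02])) (np.float64(618.0), np.float64(75.5), np.float64(10.5), 11, array([ 8.05914e+01, -7.40000e-02]))
```

Request:
step_arm(
  plan=[
    {"dx": 0.0006, "dy": -0.011, "dz": 0.0005, "ax": 0, "ay": 0, "az": -0.003, "gripper": 0},
    {"dx": 0.0006, "dy": -0.011, "dz": 0.0005, "ax": 0, "ay": 0, "az": -0.003, "gripper": 0},
    {"dx": 0.0006, "dy": -0.011, "dz": 0.0005, "ax": 0, "ay": 0, "az": -0.003, "gripper": 0},
    {"dx": 0, "dy": 0, "dz": 0, "ax": 0, "ay": 0, "az": 0, "gripper": 0},
  ],
)

```text
clock: 13.48
eef_pos: [547.9, 133.1, 103.6]
tool_rot: [-3.141, -0.0, 3.12]
force: [-2.2, -1.0, 8.7]
width: 49.5
gripper_force: 65.0
```

Request:
step_arm(
  plan=[
    {"dx": 0.0006, "dy": -0.011, "dz": 0.0004, "ax": 0, "ay": 0, "az": -0.003, "gripper": 0},
    {"dx": 0.0006, "dy": -0.011, "dz": 0.0004, "ax": 0, "ay": 0, "az": -0.003, "gripper": 0},
    {"dx": 0.0006, "dy": -0.011, "dz": 0.0005, "ax": 0, "ay": 0, "az": -0.003, "gripper": 0},
    {"dx": 0, "dy": 0, "dz": 0, "ax": 0, "ay": 0, "az": 0, "gripper": 0},
  ],
)

```text
clock: 13.98
eef_pos: [547.0, 123.2, 103.3]
tool_rot: [-3.141, -0.001, 3.134]
force: [-2.7, -0.8, 10.5]
width: 49.5
gripper_force: 65.2
```

```bash
cat > m.py <<'E'
from h import *
import sys
s=ctrl.read_state();yc=float(sys.argv[1]);print(s["force"].round(1),s["torque"].round(2),s["eef_pos"].round(2))
for nm,im in drumx(2): print(nm,arbor(im,yc+(-1.7 if nm=="top" else 1.7)))
E
python3 m.py 63.5
```

```text
[-2.7 -0.8 10.5] [-0.94  0.92 -0.24] [546.96 123.18 103.34]
top (np.float64(618.0), np.float64(62.05), np.float64(9.5), 11, array([ 6.49886e+01, -4.20000e-02]))
scene (np.float64(618.0), np.float64(65.7), np.float64(10.5), 11, array([70.728 , -0.0759]))
```

Request:
step_arm(
  plan=[
    {"dx": 0.0005, "dy": -0.011, "dz": 0.0002, "ax": 0, "ay": 0, "az": 0, "gripper": 0},
    {"dx": 0.0005, "dy": -0.011, "dz": 0.0003, "ax": 0, "ay": 0, "az": 0, "gripper": 0},
    {"dx": 0.0005, "dy": -0.011, "dz": 0.0003, "ax": 0, "ay": 0, "az": 0, "gripper": 0},
    {"dx": 0, "dy": 0, "dz": 0, "ax": 0, "ay": 0, "az": 0, "gripper": 0},
  ],
)

```text
clock: 14.68
eef_pos: [546.5, 113.3, 103.1]
tool_rot: [-3.141, -0.0, 3.134]
force: [-3.8, -0.6, 9.8]
width: 49.6
gripper_force: 65.1
```

Request:
step_arm(
  plan=[
    {"dx": 0.0005, "dy": -0.011, "dz": 0.0002, "ax": 0, "ay": 0, "az": 0, "gripper": 0},
    {"dx": 0.0005, "dy": -0.011, "dz": 0.0002, "ax": 0, "ay": 0, "az": 0, "gripper": 0},
    {"dx": 0.0005, "dy": -0.011, "dz": 0.0002, "ax": 0, "ay": 0, "az": 0, "gripper": 0},
    {"dx": 0, "dy": 0, "dz": 0, "ax": 0, "ay": 0, "az": 0, "gripper": 0},
  ],
)

```text
clock: 15.18
eef_pos: [546.0, 103.5, 102.8]
tool_rot: [-3.141, -0.0, 3.134]
force: [-2.4, 0.0, 10.0]
width: 49.4
gripper_force: 65.1
```

Request:
step_arm(
  plan=[
    {"dx": 0.0005, "dy": -0.011, "dz": 0.0001, "ax": 0, "ay": 0, "az": 0, "gripper": 0},
    {"dx": 0.0005, "dy": -0.011, "dz": 0.0001, "ax": 0, "ay": 0, "az": 0, "gripper": 0},
    {"dx": 0.0005, "dy": -0.011, "dz": 0.0001, "ax": 0, "ay": 0, "az": 0, "gripper": 0},
    {"dx": 0, "dy": 0, "dz": 0, "ax": 0, "ay": 0, "az": 0, "gripper": 0},
  ],
)

```text
clock: 15.68
eef_pos: [545.5, 93.6, 102.6]
tool_rot: [-3.141, -0.0, 3.135]
force: [-3.2, 0.1, 8.3]
width: 49.4
gripper_force: 64.9
```

Request:
step_arm(
  plan=[
    {"dx": 0.0005, "dy": -0.011, "dz": 0.0002, "ax": 0, "ay": 0, "az": 0, "gripper": 0},
    {"dx": 0.0005, "dy": -0.011, "dz": 0.0002, "ax": 0, "ay": 0, "az": 0, "gripper": 0},
    {"dx": 0.0005, "dy": -0.011, "dz": 0.0002, "ax": 0, "ay": 0, "az": 0, "gripper": 0},
    {"dx": 0, "dy": 0, "dz": 0, "ax": 0, "ay": 0, "az": 0, "gripper": 0},
  ],
)

```text
clock: 16.18
eef_pos: [545.0, 83.8, 102.4]
tool_rot: [-3.141, -0.0, 3.135]
force: [-3.4, -0.6, 8.2]
width: 49.4
gripper_force: 64.9
```

Request:
step_arm(
  plan=[
    {"dx": 0.0005, "dy": -0.011, "dz": 0.0002, "ax": 0, "ay": 0, "az": 0, "gripper": 0},
    {"dx": 0.0005, "dy": -0.011, "dz": 0.0002, "ax": 0, "ay": 0, "az": 0, "gripper": 0},
    {"dx": 0.0005, "dy": -0.011, "dz": 0.0001, "ax": 0, "ay": 0, "az": 0, "gripper": 0},
    {"dx": 0.0005, "dy": -0.011, "dz": 0.0001, "ax": 0, "ay": 0, "az": 0, "gripper": 0},
    {"dx": 0, "dy": 0, "dz": 0, "ax": 0, "ay": 0, "az": 0, "gripper": 0},
  ],
)

```text
clock: 16.8
eef_pos: [544.3, 70.7, 102.1]
tool_rot: [-3.141, -0.0, 3.135]
force: [-2.7, -0.3, 7.3]
width: 49.3
gripper_force: 64.8
```

Request:
step_arm(
  plan=[
    {"dx": 0.0005, "dy": -0.011, "dz": 0.0003, "ax": 0, "ay": 0, "az": 0, "gripper": 0},
    {"dx": 0.0005, "dy": -0.011, "dz": 0.0002, "ax": 0, "ay": 0, "az": 0, "gripper": 0},
    {"dx": 0.0005, "dy": -0.011, "dz": 0.0001, "ax": 0, "ay": 0, "az": 0, "gripper": 0},
    {"dx": 0.0005, "dy": -0.011, "dz": 0, "ax": 0, "ay": 0, "az": 0, "gripper": 0},
    {"dx": 0, "dy": 0, "dz": 0, "ax": 0, "ay": 0, "az": 0, "gripper": 0},
  ],
)

```text
clock: 17.42
eef_pos: [543.6, 57.7, 101.9]
tool_rot: [-3.141, -0.0, 3.135]
force: [-2.3, -1.3, 6.6]
width: 50.2
gripper_force: 64.8
```

Request:
step_arm(
  plan=[
    {"dx": 0.0005, "dy": -0.011, "dz": 0.0004, "ax": 0, "ay": 0, "az": 0, "gripper": 0},
    {"dx": 0.0005, "dy": -0.011, "dz": 0.0002, "ax": 0, "ay": 0, "az": 0, "gripper": 0},
    {"dx": 0.0005, "dy": -0.011, "dz": 0.0001, "ax": 0, "ay": 0, "az": 0, "gripper": 0},
    {"dx": 0.0005, "dy": -0.011, "dz": 0, "ax": 0, "ay": 0, "az": 0, "gripper": 0},
    {"dx": 0, "dy": 0, "dz": 0, "ax": 0, "ay": 0, "az": 0, "gripper": 0},
  ],
)

```text
clock: 18.05
eef_pos: [543.0, 44.7, 102.0]
tool_rot: [-3.142, 0.0, 3.135]
force: [-4.0, 0.9, 8.6]
width: 49.7
gripper_force: 65.1
```

```bash
python3 m.py 25
```

```text
[-4.   0.9  8.6] [-0.14  0.76  0.04] [542.98  44.72 101.96]
top None
scene (np.float64(618.0), np.float64(25.95), np.float64(10.25), 11, array([28.7512, -0.0405]))
```

Request:
step_arm(
  plan=[
    {"dx": 0.0007, "dy": -0.011, "dz": 0, "ax": 0, "ay": 0, "az": 0, "gripper": 0},
    {"dx": 0.0007, "dy": -0.011, "dz": -0.0001, "ax": 0, "ay": 0, "az": 0, "gripper": 0},
    {"dx": 0.0007, "dy": -0.011, "dz": -0.0001, "ax": 0, "ay": 0, "az": 0, "gripper": 0},
    {"dx": 0.0007, "dy": -0.011, "dz": -0.0002, "ax": 0, "ay": 0, "az": 0, "gripper": 0},
    {"dx": 0, "dy": 0, "dz": 0, "ax": 0, "ay": 0, "az": 0, "gripper": 0},
  ],
)

```text
clock: 18.88
eef_pos: [542.3, 31.6, 102.3]
tool_rot: [3.142, 0.001, 3.136]
force: [-3.4, 0.3, 10.2]
width: 49.3
gripper_force: 65.3
```

Request:
step_arm(
  plan=[
    {"dx": 0.0007, "dy": -0.011, "dz": -0.0003, "ax": 0, "ay": 0, "az": 0, "gripper": 0},
    {"dx": 0.0007, "dy": -0.011, "dz": -0.0003, "ax": 0, "ay": 0, "az": 0, "gripper": 0},
    {"dx": 0.0007, "dy": -0.011, "dz": -0.0003, "ax": 0, "ay": 0, "az": 0, "gripper": 0},
    {"dx": 0.0007, "dy": -0.011, "dz": -0.0003, "ax": 0, "ay": 0, "az": 0, "gripper": 0},
    {"dx": 0, "dy": 0, "dz": 0, "ax": 0, "ay": 0, "az": 0, "gripper": 0},
  ],
)

```text
clock: 19.5
eef_pos: [541.8, 18.4, 102.6]
tool_rot: [3.141, 0.001, 3.136]
force: [-2.0, -0.0, 9.7]
width: 49.3
gripper_force: 65.2
```

Request:
step_arm(
  plan=[
    {"dx": 0.0007, "dy": -0.011, "dz": -0.0003, "ax": 0, "ay": 0, "az": 0, "gripper": 0},
    {"dx": 0.0007, "dy": -0.011, "dz": -0.0004, "ax": 0, "ay": 0, "az": 0, "gripper": 0},
    {"dx": 0.0007, "dy": -0.011, "dz": -0.0004, "ax": 0, "ay": 0, "az": 0, "gripper": 0},
    {"dx": 0.0007, "dy": -0.011, "dz": -0.0003, "ax": 0, "ay": 0, "az": 0, "gripper": 0},
    {"dx": 0, "dy": 0, "dz": 0, "ax": 0, "ay": 0, "az": 0, "gripper": 0},
  ],
)

```text
clock: 20.12
eef_pos: [541.2, 5.2, 103.0]
tool_rot: [3.141, 0.002, 3.136]
force: [-1.4, 1.3, 7.7]
width: 49.7
gripper_force: 65.0
```

Request:
step_arm(
  plan=[
    {"dx": 0.0007, "dy": -0.011, "dz": -0.0002, "ax": 0, "ay": 0, "az": 0, "gripper": 0},
    {"dx": 0.0007, "dy": -0.011, "dz": -0.0002, "ax": 0, "ay": 0, "az": 0, "gripper": 0},
    {"dx": 0.0007, "dy": -0.011, "dz": -0.0002, "ax": 0, "ay": 0, "az": 0, "gripper": 0},
    {"dx": 0.0007, "dy": -0.011, "dz": -0.0002, "ax": 0, "ay": 0, "az": 0, "gripper": 0},
    {"dx": 0, "dy": 0, "dz": 0, "ax": 0, "ay": 0, "az": 0, "gripper": 0},
  ],
)

```text
clock: 20.75
eef_pos: [540.6, -8.0, 103.3]
tool_rot: [3.141, 0.003, 3.136]
force: [-1.4, 0.1, 6.8]
width: 49.3
gripper_force: 65.0
```

Request:
step_arm(
  plan=[
    {"dx": 0.0007, "dy": -0.011, "dz": 0, "ax": 0, "ay": 0, "az": 0, "gripper": 0},
    {"dx": 0.0007, "dy": -0.011, "dz": 0, "ax": 0, "ay": 0, "az": 0, "gripper": 0},
    {"dx": 0.0007, "dy": -0.011, "dz": -0.0001, "ax": 0, "ay": 0, "az": 0, "gripper": 0},
    {"dx": 0.0007, "dy": -0.011, "dz": -0.0001, "ax": 0, "ay": 0, "az": 0, "gripper": 0},
    {"dx": 0, "dy": 0, "dz": 0, "ax": 0, "ay": 0, "az": 0, "gripper": 0},
  ],
)

```text
clock: 21.38
eef_pos: [540.1, -21.2, 103.4]
tool_rot: [3.141, 0.004, 3.135]
force: [0.2, -0.2, 7.0]
width: 49.1
gripper_force: 65.0
```

Request:
step_arm(
  plan=[
    {"dx": 0.0006, "dy": -0.011, "dz": 0, "ax": 0, "ay": -0.0005, "az": 0, "gripper": 0},
    {"dx": 0.0006, "dy": -0.011, "dz": 0, "ax": 0, "ay": -0.0005, "az": 0, "gripper": 0},
    {"dx": 0.0006, "dy": -0.011, "dz": 0, "ax": 0, "ay": -0.0005, "az": 0, "gripper": 0},
    {"dx": 0.0006, "dy": -0.011, "dz": 0, "ax": 0, "ay": -0.0005, "az": 0, "gripper": 0},
    {"dx": 0, "dy": 0, "dz": 0, "ax": 0, "ay": 0, "az": 0, "gripper": 0},
  ],
)

```text
clock: 22.0
eef_pos: [539.5, -34.4, 103.5]
tool_rot: [3.141, 0.007, 3.135]
force: [-0.5, 0.9, 8.8]
width: 49.6
gripper_force: 65.1
```

```bash
python3 m.py -15
```

```text
[-0.5  0.9  8.8] [0.29 0.3  0.06] [539.45 -34.4  103.54]
top None
scene (np.float64(618.0), np.float64(-12.3), np.float64(10.0), 11, array([-9.9477, -0.0373]))
```

Request:
step_arm(
  plan=[
    {"dx": 0.0005, "dy": -0.011, "dz": -0.0001, "ax": 0, "ay": 0.001, "az": 0, "gripper": 0},
    {"dx": 0.0005, "dy": -0.011, "dz": -0.0001, "ax": 0, "ay": 0.001, "az": 0, "gripper": 0},
    {"dx": 0.0005, "dy": -0.011, "dz": -0.0002, "ax": 0, "ay": 0.001, "az": 0, "gripper": 0},
    {"dx": 0.0005, "dy": -0.011, "dz": -0.0002, "ax": 0, "ay": 0.001, "az": 0, "gripper": 0},
    {"dx": 0, "dy": 0, "dz": 0, "ax": 0, "ay": 0, "az": 0, "gripper": 0},
  ],
)

```text
clock: 22.82
eef_pos: [539.1, -47.6, 103.7]
tool_rot: [3.141, 0.001, 3.135]
force: [-0.3, 0.0, 8.3]
width: 49.3
gripper_force: 65.0
```

Request:
step_arm(
  plan=[
    {"dx": 0.0005, "dy": -0.011, "dz": -0.0001, "ax": 0, "ay": 0, "az": 0, "gripper": 0},
    {"dx": 0.0005, "dy": -0.011, "dz": -0.0002, "ax": 0, "ay": 0, "az": 0, "gripper": 0},
    {"dx": 0.0005, "dy": -0.011, "dz": -0.0002, "ax": 0, "ay": 0, "az": 0, "gripper": 0},
    {"dx": 0.0005, "dy": -0.011, "dz": -0.0002, "ax": 0, "ay": 0, "az": 0, "gripper": 0},
    {"dx": 0, "dy": 0, "dz": 0, "ax": 0, "ay": 0, "az": 0, "gripper": 0},
  ],
)

```text
clock: 23.45
eef_pos: [538.5, -60.7, 103.9]
tool_rot: [3.141, 0.002, 3.135]
force: [0.9, -0.6, 6.9]
width: 49.3
gripper_force: 65.0
```

Request:
step_arm(
  plan=[
    {"dx": 0.0005, "dy": -0.011, "dz": -0.0001, "ax": 0, "ay": 0, "az": 0, "gripper": 0},
    {"dx": 0.0005, "dy": -0.011, "dz": -0.0001, "ax": 0, "ay": 0, "az": 0, "gripper": 0},
    {"dx": 0.0005, "dy": -0.011, "dz": -0.0001, "ax": 0, "ay": 0, "az": 0, "gripper": 0},
    {"dx": 0.0005, "dy": -0.011, "dz": -0.0001, "ax": 0, "ay": 0, "az": 0, "gripper": 0},
    {"dx": 0, "dy": 0, "dz": 0, "ax": 0, "ay": 0, "az": 0, "gripper": 0},
  ],
)

```text
clock: 24.08
eef_pos: [538.0, -73.9, 104.1]
tool_rot: [3.141, 0.002, 3.135]
force: [-0.1, 0.4, 8.3]
width: 49.6
gripper_force: 65.1
```

Request:
step_arm(
  plan=[
    {"dx": 0.0005, "dy": -0.011, "dz": -0.0002, "ax": 0, "ay": 0, "az": 0, "gripper": 0},
    {"dx": 0.0005, "dy": -0.011, "dz": -0.0002, "ax": 0, "ay": 0, "az": 0, "gripper": 0},
    {"dx": 0.0005, "dy": -0.011, "dz": -0.0001, "ax": 0, "ay": 0, "az": 0, "gripper": 0},
    {"dx": 0.0005, "dy": -0.011, "dz": -0.0001, "ax": 0, "ay": 0, "az": 0, "gripper": 0},
    {"dx": 0, "dy": 0, "dz": 0, "ax": 0, "ay": 0, "az": 0, "gripper": 0},
  ],
)

```text
clock: 24.7
eef_pos: [537.5, -87.1, 104.3]
tool_rot: [3.141, 0.002, 3.135]
force: [0.3, 0.2, 6.6]
width: 49.6
gripper_force: 65.1
```

```bash
python3 m.py -40; python3 - <<'E'
from h import *
a=np.load("pics/top_cur.npz")["color"];b=np.load("pics/scene_cur.npz")["color"]
cv2.imwrite("pics/pair2.png",np.vstack([cv2.resize(a[140:240,230:350],(720,300)) if 0 else cv2.resize(a[150:230,230:390],(600,300)),cv2.resize(b[190:270,210:370],(600,300))]).astype(np.uint8)[...,::-1])
E
```

```text
[0.3 0.2 6.6] [ 0.55 -0.05  0.09] [537.47 -87.1  104.34]
top (np.float64(611.0), np.float64(-42.2), np.float64(8.5), 4, array([-4.09174e+01, -1.99000e-02]))
scene (np.float64(618.0), np.float64(-38.675), np.float64(10.0), 11, array([-35.8088,  -0.0415]))
```

View pics/pair2.png

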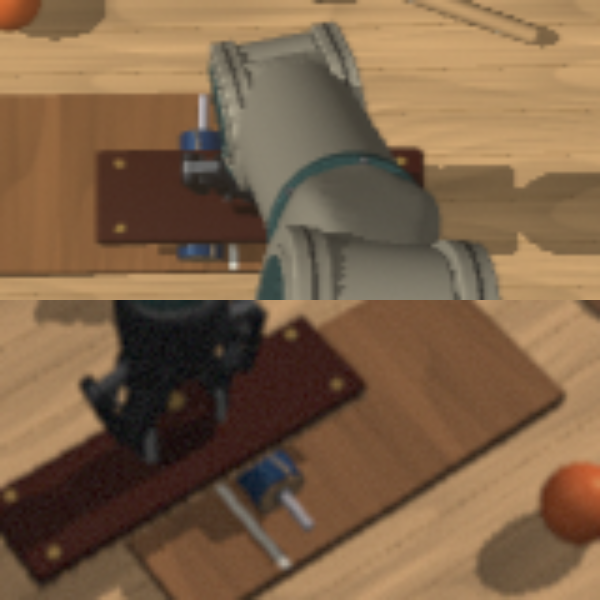

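The top half shows the float with both drum ends sticking out, at (199,140) and (201,250). The scene half shows the drum just before the tape. The drum looks nearly square now, so I'll measure it.

```bash
python3 - <<'E'
from h import *
im=dict(np.load("pics/top_cur.npz"));A=dict(np.load("pics/top_avg.npz"))
for tag,i,yc in(("before",A,89),("now",im,-38)):
  for a,b in((490,499),(585,604)):
    d=edge_mid(i,37,a,b,yc,30,blue,5); print(tag,d[:,:4].round(1).tolist())
l=edge_mid(im,17,600,635,-67,9,white,130);print("line",np.median(l[:,3]),len(l))
l=edge_mid(A,17,600,635,-67,9,white,130);print("line0",np.median(l[:,3]))
E
```

```text
before [[494.0, 85.2, 108.5, 96.9], [496.0, 86.2, 108.8, 97.5], [498.0, 87.0, 108.8, 97.9]]
before [[585.0, 72.0, 104.5, 88.2], [587.0, 72.5, 104.5, 88.5], [589.0, 72.5, 103.8, 88.1], [591.0, 72.5, 103.5, 88.0], [593.0, 72.5, 103.5, 88.0], [595.0, 72.2, 103.5, 87.9], [597.0, 72.5, 103.2, 87.9], [599.0, 74.8, 102.8, 88.8], [601.0, 78.5, 101.8, 90.1]]
now [[490.0, -54.8, -19.0, -36.9], [492.0, -54.8, -19.0, -36.9], [494.0, -54.0, -20.5, -37.2], [496.0, -44.5, -26.2, -35.4]]
now [[585.0, -60.5, -22.8, -41.6], [587.0, -60.0, -22.8, -41.4], [589.0, -59.8, -22.8, -41.2], [591.0, -60.0, -22.8, -41.4], [593.0, -60.0, -23.8, -41.9], [595.0, -59.8, -25.2, -42.5], [597.0, -59.8, -38.8, -49.2], [599.0, -59.5, -40.5, -50.0]]
line -69.25 11
line0 -66.9375
```

Request:
step_arm(
  plan=[
    {"dx": -0.0005, "dy": -0.011, "dz": 0.0001, "ax": 0, "ay": 0, "az": -0.0035, "gripper": 0},
    {"dx": -0.0005, "dy": -0.011, "dz": 0.0001, "ax": 0, "ay": 0, "az": -0.0035, "gripper": 0},
    {"dx": -0.0005, "dy": -0.011, "dz": 0, "ax": 0, "ay": 0, "az": -0.0035, "gripper": 0},
    {"dx": -0.0005, "dy": -0.011, "dz": 0, "ax": 0, "ay": 0, "az": -0.0035, "gripper": 0},
    {"dx": 0, "dy": 0, "dz": 0, "ax": 0, "ay": 0, "az": 0, "gripper": 0},
  ],
)

```text
clock: 25.52
eef_pos: [538.1, -100.5, 104.4]
tool_rot: [3.141, 0.002, -3.127]
force: [1.1, -0.6, 9.0]
width: 49.4
gripper_force: 65.2
```

Request:
step_arm(
  plan=[
    {"dx": -0.0007, "dy": -0.011, "dz": 0, "ax": 0, "ay": 0, "az": -0.0035, "gripper": 0},
    {"dx": -0.0007, "dy": -0.011, "dz": 0, "ax": 0, "ay": 0, "az": -0.0035, "gripper": 0},
    {"dx": -0.0007, "dy": -0.011, "dz": 0, "ax": 0, "ay": 0, "az": -0.0035, "gripper": 0},
    {"dx": -0.0007, "dy": -0.011, "dz": 0, "ax": 0, "ay": 0, "az": -0.0035, "gripper": 0},
    {"dx": 0, "dy": 0, "dz": 0, "ax": 0, "ay": 0, "az": 0, "gripper": 0},
  ],
)

```text
clock: 26.15
eef_pos: [538.8, -113.7, 104.3]
tool_rot: [3.141, 0.001, -3.105]
force: [-0.3, -0.9, 8.9]
width: 49.4
gripper_force: 65.2
```

```bash
cat > m2.py <<'E'
from h import *
import sys
yc=float(sys.argv[1]);s=ctrl.read_state();print(s["force"].round(1),s["torque"].round(2),s["eef_pos"].round(2))
for nm,im in drumx(4):
    o=-1.7 if nm=="top" else 1.7
    print(nm,arbor(im,yc+o))
    for a,b in((486,493),(588,600)):
        d=edge_mid(im,37,a,b,yc+o,30,blue,5); print("  ",np.median(d,axis=0).round(1) if len(d) else None)
E
python3 m2.py -52
```

```text
[-0.3 -0.9  8.9] [ 0.78  0.16 -0.07] [ 538.81 -113.65  104.35]
top None
   [489.  -67.3 -33.  -50.1]
   [593.  -65.7 -36.8 -53.7]
scene (np.float64(618.0), np.float64(-51.675), np.float64(10.0), 11, array([-47.1201,  -0.0702]))
   None
   [589.  -70.6 -67.8 -69.2]
```

Request:
step_arm(
  plan=[
    {"dx": -0.004, "dy": -0.011, "dz": 0, "ax": 0, "ay": 0, "az": -0.014, "gripper": 0},
    {"dx": -0.0039, "dy": -0.011, "dz": 0, "ax": 0, "ay": 0, "az": -0.014, "gripper": 0},
    {"dx": -0.0037, "dy": -0.011, "dz": 0, "ax": 0, "ay": 0, "az": -0.014, "gripper": 0},
    {"dx": -0.0036, "dy": -0.011, "dz": 0, "ax": 0, "ay": 0, "az": -0.014, "gripper": 0},
    {"dx": 0, "dy": 0, "dz": 0, "ax": 0, "ay": 0, "az": 0, "gripper": 0},
  ],
)

```text
clock: 27.18
eef_pos: [544.2, -126.4, 104.3]
tool_rot: [3.141, 0.001, -3.017]
force: [0.0, -0.7, 9.3]
width: 49.9
gripper_force: 65.1
```

```bash
python3 m2.py -59
```

```text
[ 0.  -0.7  9.3] [0.89 0.26 0.06] [ 544.2  -126.44  104.32]
top None
   [489.  -74.1 -46.1 -60.1]
   [593.  -73.3 -43.6 -58.2]
scene None
   None
   [588.  -76.3 -73.  -74.7]
```

```bash
python3 - <<'E'
from h import *
a=np.load("pics/top_cur.npz")["color"];b=np.load("pics/scene_cur.npz")["color"]
cv2.imwrite("pics/pair3.png",np.vstack([cv2.resize(a[165:225,250:350],(500,300),interpolation=cv2.INTER_CUBIC),cv2.resize(b[205:265,230:330],(500,300),interpolation=cv2.INTER_CUBIC)]).clip(0,255).astype(np.uint8)[...,::-1])
E
```

```text
(no output)
```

View pics/pair3.png

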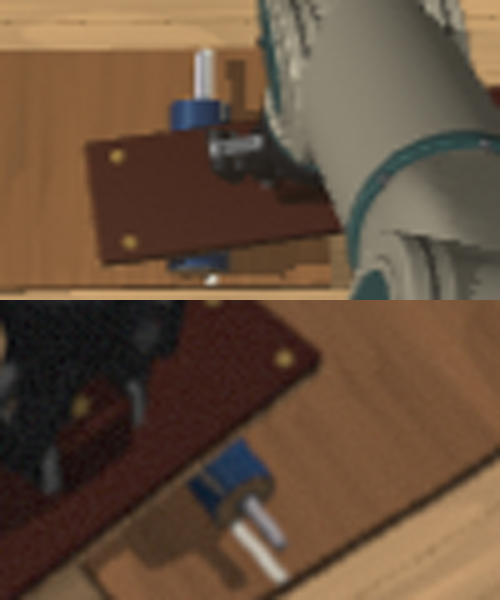

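Request:
step_arm(
  plan=[
    {"dx": 0.0017, "dy": -0.0105, "dz": 0, "ax": 0, "ay": 0, "az": 0, "gripper": 0},
    {"dx": 0.0017, "dy": -0.0105, "dz": 0, "ax": 0, "ay": 0, "az": 0, "gripper": 0},
    {"dx": 0.0017, "dy": -0.0105, "dz": 0, "ax": 0, "ay": 0, "az": 0, "gripper": 0},
    {"dx": 0.0017, "dy": -0.0105, "dz": 0, "ax": 0, "ay": 0, "az": 0, "gripper": 0},
    {"dx": 0.0017, "dy": -0.0105, "dz": 0, "ax": 0, "ay": 0, "az": 0, "gripper": 0},
    {"dx": 0, "dy": 0, "dz": 0, "ax": 0, "ay": 0, "az": 0, "gripper": 0},
  ],
)

```text
clock: 28.32
eef_pos: [543.6, -142.4, 104.3]
tool_rot: [3.142, 0.001, -3.017]
force: [-0.3, -0.7, 9.9]
width: 49.5
gripper_force: 65.1
```

```bash
python3 - <<'E'
from h import *
s=ctrl.read_state();print(s["force"].round(1))
for nm,im in drumx(4):
    # drum's visible ends relative to the line: print brightness-free hue mask extents per x
    o=-1.7 if nm=="top" else 1.7
    for x in (486,490,594,598,602,612,618,624):
        d=edge_mid(im,37,x,x+1,-65+o,28,lambda c:np.where((c[...,2]>c[...,0]+3)|((lowsat(c)>68)&(c.max(-1)>75)),10,0).astype(np.float32),5); print(nm,x,d.round(1).tolist())
a=np.load("pics/top_cur.npz")["color"];b=np.load("pics/scene_cur.npz")["color"]
cv2.imwrite("pics/pair4.png",np.vstack([cv2.resize(a[165:225,250:350],(500,300),interpolation=cv2.INTER_CUBIC),cv2.resize(b[205:265,230:330],(500,300),interpolation=cv2.INTER_CUBIC)]).clip(0,255).astype(np.uint8)[...,::-1])
E
```

```text
[-0.3 -0.7  9.9]
top 486 [[486.0, -84.7, -52.4, -68.6]]
top 490 [[490.0, -84.7, -53.2, -69.0]]
top 594 [[594.0, -80.7, -50.2, -65.4]]
top 598 [[598.0, -74.0, -61.0, -67.4]]
top 602 [[602.0, -74.0, -61.2, -67.6]]
top 612 [[612.0, -74.2, -61.2, -67.7]]
top 618 [[618.0, -74.2, -61.4, -67.8]]
top 624 [[624.0, -74.4, -61.4, -68.0]]
scene 486 [[486.0, -84.6, -48.0, -66.3]]
scene 490 []
scene 594 [[594.0, -64.6, -61.0, -62.8]]
scene 598 [[598.0, -70.8, -58.6, -64.7]]
scene 602 [[602.0, -73.8, -60.6, -67.2]]
scene 612 [[612.0, -75.6, -61.8, -68.7]]
scene 618 [[618.0, -75.3, -61.3, -68.3]]
scene 624 [[624.0, -74.6, -60.8, -67.7]]
```

View pics/pair4.png

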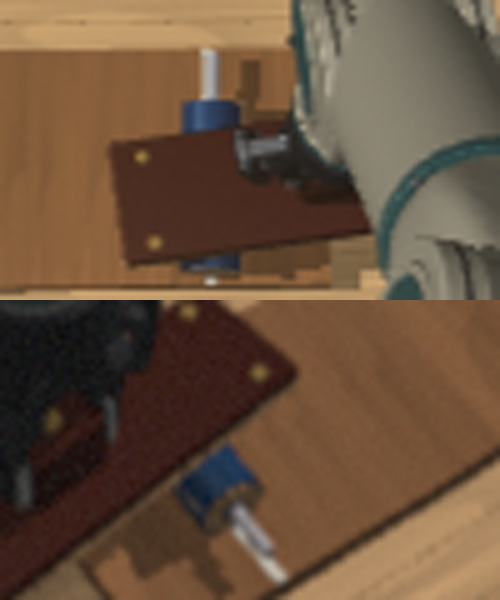

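The drum lies over the tape, with its ends at (210,115) and (211,265) and the arbor along the line in both views. I lift straight up, clear away and measure with a free view.

Request:
step_arm(
  plan=[
    {"dx": 0, "dy": 0, "dz": -0.002, "ax": 0, "ay": 0, "az": 0, "gripper": 0},
    {"dx": 0, "dy": 0, "dz": -0.004, "ax": 0, "ay": 0, "az": 0, "gripper": 0},
    {"dx": 0, "dy": 0, "dz": -0.01, "ax": 0, "ay": 0, "az": 0, "gripper": 0},
    {"dx": 0, "dy": 0, "dz": -0.04, "ax": 0, "ay": 0, "az": 0, "gripper": 0},
    {"dx": 0, "dy": 0, "dz": -0.08, "ax": 0, "ay": 0, "az": 0, "gripper": 0},
    {"dx": 0, "dy": 0.08, "dz": -0.06, "ax": 0, "ay": 0, "az": 0, "gripper": 0},
    {"dx": 0, "dy": 0.16, "dz": 0, "ax": 0, "ay": 0, "az": 0, "gripper": 0},
    {"dx": 0, "dy": 0.18, "dz": 0, "ax": 0, "ay": 0, "az": 0, "gripper": 0},
    {"dx": 0, "dy": 0.18, "dz": 0, "ax": 0, "ay": 0, "az": 0, "gripper": 0},
    {"dx": 0, "dy": 0.18, "dz": 0, "ax": 0, "ay": 0, "az": 0, "gripper": 0},
    {"dx": 0, "dy": 0.18, "dz": 0, "ax": 0, "ay": 0, "az": 0, "gripper": 0},
    {"dx": 0, "dy": 0.18, "dz": 0, "ax": 0, "ay": 0, "az": 0, "gripper": 0},
    {"dx": 0, "dy": 0.16, "dz": 0, "ax": 0, "ay": 0, "az": 0, "gripper": 0},
    {"dx": 0, "dy": 0.14, "dz": 0, "ax": 0, "ay": 0, "az": 0, "gripper": 0},
    {"dx": 0, "dy": 0.08, "dz": 0, "ax": 0, "ay": 0, "az": 0, "gripper": 0},
    {"dx": 0, "dy": 0, "dz": 0, "ax": 0, "ay": 0, "az": 0, "gripper": 0},
  ],
)

```text
clock: 30.72
eef_pos: [482.7, 313.9, 162.6]
tool_rot: [3.139, -0.003, -3.01]
force: [0.5, -1.0, -3.5]
width: 49.3
gripper_force: 63.7
```

```bash
python3 - <<'E'
from h import *
for nm in("top","scene"):
    ims=[ctrl.get_image(nm) for _ in range(8)]
    R=np.stack([i["range_z"] for i in ims]); R[R==0]=np.nan
    im=ims[0]; im["range_z"]=np.nan_to_num(np.nanmean(R,0)); im["color"]=np.mean([i["color"] for i in ims],0).round().astype(np.uint8)
    np.savez(f"pics/{nm}_end.npz",**im)
    P=pts(im);X,Y,Z=[P[...,i] for i in range(3)]
    d=edge_mid(im,37,480,610,-65,30,blue,5); w=d[:,2]-d[:,1]; dd=d[w>25]
    print(nm,"x",dd[0,0],dd[-1,0],"w",np.median(w),"mid",lin(dd[4:-4,0],dd[4:-4,3]),"lo",lin(dd[4:-4,0],dd[4:-4,1]),"hi",lin(dd[4:-4,0],dd[4:-4,2]))
    m=(X>490)&(X<597)&(Y>-105)&(Y<-30)&(Z>22)
    f=least_squares(lambda p:np.hypot((Y[m]-p[0]-p[1]*(X[m]-550))*np.cos(p[1]),Z[m]-p[2])-20,[-65,0,37],loss='soft_l1').x
    print("cyl",f.round(4),m.sum(), "arm clear z max",np.nanmax(Z[(X>450)&(X<650)&(Y>-110)&(Y<-20)]))
E
```

```text
top x 488.0 594.0 w 35.0 mid [-6.72008e+01 -2.12000e-02] lo [-8.48631e+01 -2.52000e-02] hi [-4.94619e+01 -2.70000e-02]
cyl [-6.70399e+01 -4.45000e-02  3.66219e+01] 377 arm clear z max 60.279716983427306
scene x 480.0 586.0 w 37.0 mid [-6.28555e+01 -1.95000e-02] lo [-8.14318e+01  1.00000e-04] hi [-4.43145e+01 -4.22000e-02]
cyl [-6.51177e+01 -3.98000e-02  3.71565e+01] 572 arm clear z max 59.42541508721865
```

```bash
python3 - <<'E'
from h import *
a=np.load("pics/top_end.npz")["color"];b=np.load("pics/scene_end.npz")["color"]
cv2.imwrite("pics/pair5.png",np.hstack([cv2.resize(a[165:230,255:325],(420,390),interpolation=cv2.INTER_CUBIC),cv2.resize(b[195:270,235:307],(374,390),interpolation=cv2.INTER_CUBIC)]).clip(0,255).astype(np.uint8)[...,::-1])
E
```

```text
(no output)
```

View pics/pair5.png

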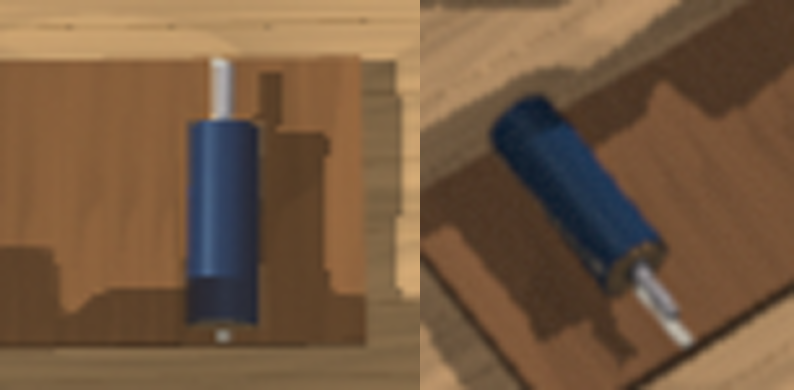

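The picture shows the drum centred over the tape, with the tape emerging at (223,335) and under the arbor at (222,62). It is square to about 1°. Next I take the float back to its rest.

Request:
step_arm(
  plan=[
    {"dx": 0, "dy": 0, "dz": 0, "ax": 0, "ay": 0, "az": 0.1112, "gripper": 0},
    {"dx": 0, "dy": 0, "dz": 0, "ax": 0, "ay": 0, "az": 0.1112, "gripper": 0},
    {"dx": 0, "dy": 0, "dz": 0, "ax": 0, "ay": 0, "az": 0.1112, "gripper": 0},
    {"dx": 0, "dy": 0, "dz": 0, "ax": 0, "ay": 0, "az": 0.1112, "gripper": 0},
    {"dx": 0, "dy": 0, "dz": 0, "ax": 0, "ay": 0, "az": 0.1112, "gripper": 0},
    {"dx": 0, "dy": 0, "dz": 0, "ax": 0, "ay": 0, "az": 0.1112, "gripper": 0},
    {"dx": 0, "dy": 0, "dz": 0, "ax": 0, "ay": 0, "az": 0.1112, "gripper": 0},
    {"dx": 0, "dy": 0, "dz": 0, "ax": 0, "ay": 0, "az": 0.1112, "gripper": 0},
    {"dx": 0, "dy": 0, "dz": 0, "ax": 0, "ay": 0, "az": 0.1112, "gripper": 0},
    {"dx": 0, "dy": 0, "dz": 0, "ax": 0, "ay": 0, "az": 0.1112, "gripper": 0},
    {"dx": 0, "dy": 0, "dz": 0, "ax": 0, "ay": 0, "az": 0, "gripper": 0},
    {"dx": 0, "dy": 0, "dz": 0, "ax": 0, "ay": 0, "az": 0, "gripper": 0},
    {"dx": 0, "dy": 0, "dz": 0, "ax": 0, "ay": 0, "az": 0, "gripper": 0},
  ],
)

```text
clock: 33.15
eef_pos: [484.7, 310.1, 162.0]
tool_rot: [-3.138, -0.0, 1.522]
force: [0.3, -0.0, -3.7]
width: 49.7
gripper_force: 63.8
```

Request:
step_arm(
  plan=[
    {"dx": 0.035, "dy": -0.0017, "dz": 0.06, "ax": -0.002, "ay": 0, "az": -0.003, "gripper": 0},
    {"dx": 0.035, "dy": -0.0017, "dz": 0.1, "ax": 0, "ay": 0, "az": 0, "gripper": 0},
    {"dx": 0, "dy": 0, "dz": 0.1, "ax": 0, "ay": 0, "az": 0, "gripper": 0},
    {"dx": 0, "dy": 0, "dz": 0.05, "ax": 0, "ay": 0, "az": 0, "gripper": 0},
    {"dx": 0, "dy": 0, "dz": 0.02, "ax": 0, "ay": 0, "az": 0, "gripper": 0},
    {"dx": 0, "dy": 0, "dz": 0, "ax": 0, "ay": 0, "az": 0, "gripper": 0},
    {"dx": 0, "dy": 0, "dz": 0, "ax": 0, "ay": 0, "az": 0, "gripper": 0},
    {"dx": 0, "dy": 0, "dz": 0, "ax": 0, "ay": 0, "az": 0, "gripper": 0},
  ],
)

```text
clock: 34.15
eef_pos: [485.2, 331.4, 63.8]
tool_rot: [3.14, -0.001, 1.525]
force: [0.1, 0.7, -3.8]
width: 50.1
gripper_force: 63.6
```

Request:
step_arm(
  plan=[
    {"dx": -0.001, "dy": -0.0015, "dz": 0.015, "ax": 0, "ay": 0, "az": 0, "gripper": 0},
    {"dx": 0, "dy": 0, "dz": 0.012, "ax": 0, "ay": 0, "az": 0, "gripper": 0},
    {"dx": 0, "dy": 0, "dz": 0.006, "ax": 0, "ay": 0, "az": 0, "gripper": 0},
    {"dx": 0, "dy": 0, "dz": 0, "ax": 0, "ay": 0, "az": 0, "gripper": 0},
    {"dx": 0, "dy": 0, "dz": 0, "ax": 0, "ay": 0, "az": 0, "gripper": 0},
  ],
)

```text
clock: 34.78
eef_pos: [484.3, 330.8, 53.1]
tool_rot: [3.142, 0.0, 1.525]
force: [1.1, -0.4, -3.4]
width: 49.4
gripper_force: 63.7
```

Request:
step_arm(
  plan=[
    {"dx": 0, "dy": 0, "dz": 0.002, "ax": 0, "ay": 0, "az": 0, "gripper": 0},
    {"dx": 0, "dy": 0, "dz": 0, "ax": 0, "ay": 0, "az": 0, "gripper": 0},
    {"dx": 0, "dy": 0, "dz": 0, "ax": 0, "ay": 0, "az": 0, "gripper": 0},
  ],
)

```text
clock: 35.15
eef_pos: [484.3, 330.8, 52.5]
tool_rot: [3.142, 0.0, 1.525]
force: [0.7, -0.6, -2.5]
width: 49.6
gripper_force: 63.7
```

Contact is just starting, so I lower a little more and release.

Request:
step_arm(
  plan=[
    {"dx": 0, "dy": 0, "dz": 0.001, "ax": 0, "ay": 0, "az": 0, "gripper": 0},
    {"dx": 0, "dy": 0, "dz": 0, "ax": 0, "ay": 0, "az": 0, "gripper": 0},
    {"dx": 0, "dy": 0, "dz": 0, "ax": 0, "ay": 0, "az": 0, "gripper": 0},
  ],
)

```text
clock: 35.52
eef_pos: [484.3, 330.8, 52.3]
tool_rot: [3.142, 0.0, 1.525]
force: [-1.1, 0.2, -2.5]
width: 49.4
gripper_force: 64.0
```

Request:
step_arm(
  plan=[
    {"dx": 0, "dy": 0, "dz": 0, "ax": 0, "ay": 0, "az": 0, "gripper": 1},
    {"dx": 0, "dy": 0, "dz": 0, "ax": 0, "ay": 0, "az": 0, "gripper": 1},
    {"dx": 0, "dy": 0, "dz": 0, "ax": 0, "ay": 0, "az": 0, "gripper": 1},
    {"dx": 0, "dy": 0, "dz": 0, "ax": 0, "ay": 0, "az": 0, "gripper": 1},
    {"dx": 0, "dy": 0, "dz": 0, "ax": 0, "ay": 0, "az": 0, "gripper": 1},
    {"dx": 0, "dy": 0, "dz": 0, "ax": 0, "ay": 0, "az": 0, "gripper": 1},
    {"dx": 0, "dy": 0, "dz": 0, "ax": 0, "ay": 0, "az": 0, "gripper": 1},
    {"dx": 0, "dy": 0, "dz": 0, "ax": 0, "ay": 0, "az": 0, "gripper": 1},
  ],
)

```text
clock: 36.52
eef_pos: [484.2, 330.8, 52.2]
tool_rot: [-3.142, 0.0, 1.525]
force: [-0.4, -0.1, -0.0]
width: 85.7
gripper_force: 0.0
```

Request:
step_arm(
  plan=[
    {"dx": 0, "dy": 0, "dz": -0.03, "ax": 0, "ay": 0, "az": 0, "gripper": 1},
    {"dx": 0, "dy": 0, "dz": -0.08, "ax": 0, "ay": 0, "az": 0, "gripper": 1},
    {"dx": 0, "dy": 0, "dz": -0.15, "ax": 0, "ay": 0, "az": 0, "gripper": 1},
    {"dx": 0, "dy": 0, "dz": -0.18, "ax": 0, "ay": 0, "az": 0, "gripper": 1},
    {"dx": 0.1, "dy": -0.12, "dz": -0.1, "ax": 0, "ay": 0, "az": 0, "gripper": 1},
    {"dx": 0.12, "dy": -0.14, "dz": 0, "ax": 0, "ay": 0, "az": 0, "gripper": 1},
    {"dx": 0.12, "dy": -0.14, "dz": 0, "ax": 0, "ay": 0, "az": 0, "gripper": 1},
    {"dx": 0.12, "dy": -0.14, "dz": 0, "ax": 0, "ay": 0, "az": 0, "gripper": 1},
    {"dx": 0.12, "dy": -0.14, "dz": 0, "ax": 0, "ay": 0, "az": 0, "gripper": 1},
    {"dx": 0.1, "dy": -0.08, "dz": 0, "ax": 0, "ay": 0, "az": 0, "gripper": 1},
    {"dx": 0, "dy": 0, "dz": 0, "ax": 0, "ay": 0, "az": 0, "gripper": 1},
    {"dx": 0, "dy": 0, "dz": 0, "ax": 0, "ay": 0, "az": 0, "gripper": 1},
  ],
)

```text
clock: 38.02
eef_pos: [266.5, 544.2, 214.5]
tool_rot: [3.141, 0.001, 1.525]
force: [0.3, 0.2, -0.0]
width: 85.3
gripper_force: 0.0
```

```bash
python3 - <<'E'
from h import *
print(ctrl.read_state()["eef_pos"])
for nm in("top","scene"):
    ims=[ctrl.get_image(nm) for _ in range(6)]
    R=np.stack([i["range_z"] for i in ims]); R[R==0]=np.nan
    im=ims[0]; im["range_z"]=np.nan_to_num(np.nanmean(R,0)); im["color"]=np.mean([i["color"] for i in ims],0).round().astype(np.uint8)
    if nm=="top": cv2.imwrite("pics/final.png",im["color"][...,::-1])
    P=pts(im);X,Y,Z=[P[...,i] for i in range(3)]
    fl=(X>300)&(X<660)&(Y>270)&(Y<390)&(Z>17)&(Z<30)&(im["color"].sum(-1)<230)
    v,u=np.nonzero(fl); q=np.array([ray(im,a,b,23)[:2] for a,b in zip(u,v)],np.float32); print(nm,"float",len(q),cv2.minAreaRect(q),np.median(Z[fl]))
    d=edge_mid(im,37,480,610,-65,30,blue,5); w=d[:,2]-d[:,1]; dd=d[w>25]
    print("drum mid",lin(dd[4:-4,0],dd[4:-4,3]),"lo",lin(dd[4:-4,0],dd[4:-4,1]),"hi",lin(dd[4:-4,0],dd[4:-4,2]))
    l=edge_mid(im,17,628,634,-65,20,white,120); print("line",l[:,[0,3]].tolist() if len(l) else None)
E
```

```text
[266.47434483 544.18531088 214.52018379]
top float 1829 ((482.43011474609375, 331.2205505371094), (80.34808349609375, 278.54547119140625), 87.40533447265625) 21.81688162903629
drum mid [-6.703e+01 -3.450e-02] lo [-8.46497e+01 -2.72000e-02] hi [-4.94188e+01 -4.20000e-02]
line [[628.0, -68.5], [630.0, -68.25], [632.0, -67.875]]
scene float 1586 ((487.69287109375, 331.36383056640625), (82.08123016357422, 279.9154052734375), 87.39399719238281) 22.753702915006556
drum mid [-6.29331e+01 -2.02000e-02] lo [-8.1433e+01 -3.5000e-03] hi [-4.4442e+01 -3.6100e-02]
line [[628.0, -63.875], [630.0, -63.75], [632.0, -63.625]]
```

View pics/final.png

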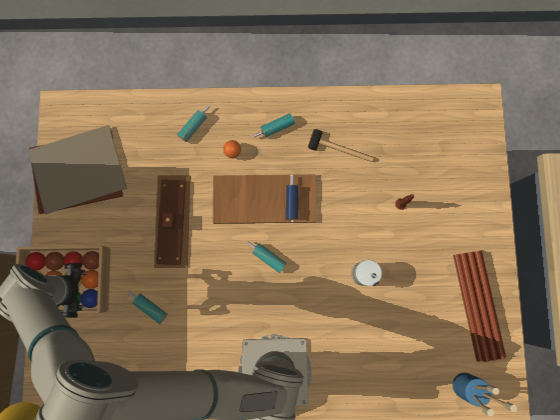

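The final picture shows the float on its rest at (172,222), the drum on the tape at (292,200), and the bystanders where they were. The drum is within about 1 mm and 2° of the line, and the arm is clear.

```bash
python3 -c "
from cell import ctrl
print(ctrl.finish_job())"
```

```text
the job is handed in; nothing more can be done
None
```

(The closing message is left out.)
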